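# Lock the test ram with its hitch pin

### The arm

A 6-joint arm with a two-finger parallel gripper is mounted at the origin on the work surface. World frame = base frame: x ahead of the robot, y to its left, z up, the work surface at z = 0. Lengths are in m, angles in rad, forces in N, time in s.
With the tool pointing down it reaches from about 0.3 to 0.775 m from the base axis. Payload 14.6 kg.
Tool frame: the origin (TCP) lies on the centre line of the jaws, within the pads' length; the fingertips stand 19 mm ahead of it and the grasp point (between the pads) is the TCP (ctrl.tip_reach is the distance from the TCP to the fingertips, in m); x points along the fingers, y is the direction in which the jaws open and shut, and the axes are right-handed (so a half turn about x gives the same grasp; the last joint's range is limited). The gripper opens to 94 mm and grips with 3 to 60 N. Pads are 16 mm wide; open, the fingers measure 119 mm over their backs; the gripper's body (75 mm by 177 mm) begins 78 mm behind the grasp point.
Start: joints at [1.093, 0.3, 1.521, -0, 1.321, -0.067], TCP at [0.22, 0.504, 0.224] pointing down, gripper open.
Joint ranges: [-3.03, 3.03], [-0.79, 2.21], [0.23, 2.52], [-1.04, 4.18], [0, 3.07], [-2.55, 2.55]. Speed limits (rad/s): [2.22, 2.22, 2.57, 3.14, 3.14, 3.14].

### API

Orientations are given as [roll, pitch, yaw] about the fixed x, y, z axes, in that order (R = Rz(yaw) Ry(pitch) Rx(roll)).
In Python, from station import ctrl, optics, models gives the robot as it stands. The module is installed in compiled form; this text tells all that it offers.
- The arm moves only by the tool arm_command, never from a script. Its argument "deltas" is a list of rows, each an object with "translation": the shift along the tool's x, y, z in units of 25 mm (1.0 is 25 mm), a list of three; "turn": the turn, a rotation vector about the tool's x, y, z in units of 5 degrees (1.0 is 5 degrees), a list of three. In form: [{"translation": [x, y, z], "turn": [rx, ry, rz]}, ...]. A call has 1 to 12 rows; each row is the pose to reach, as a shift and turn from the pose commanded when the call began, along the tool's axes at that moment; what a row does not reach only later rows make up. A row lasts 1/12 s, in which the tool goes at most 41.7 mm and 7.16 degrees, less where a joint would pass 70% of its speed; a pose out of reach is approached as far as the arm can. A call with a gripper value outside its range is refused whole. "gripper" is the finger opening in mm, from 0 to 94, set as the call begins (left out, the last holds). The fingers move at their own pace and stop on an object; "force" is the grip in N (left out, the last holds). Time passes only in rows, so rows that repeat a pose let the fingers close. It gives the time, the measured TCP pose, the force and the opening at its end, in the units of the state.
- ctrl.get_obs(): the state, without advancing time (a new reading comes with each control period).
- optics.camera(name): name is "scene" or "top" or "wrist"; returns the picture (400x640x3 uint8, red, green, blue); there is no depth.
- optics.get_calibration(name): a dict with "K" (3x3 intrinsics, pixels), "origin" and "orientation" of the camera in the world. Camera axes: x right, y down, z forward; pixel columns grow to the right and rows downward; lengths in m; the calibration is good to about 2 mm. A picture is of the moment at which its call begins: read the wrist's pose just before it. get_calibration takes no time and is no camera call; for the wrist camera it gives the pose at the moment of the call.
- ctrl.hand_in(): hands the job in, once; it reports no verdict.
Trained networks look in the newest picture that a camera, given by its name, has taken for a name from the list of things; names that differ only in an ending like _2 or _b are one class to them, and where a whole thing is asked for, a point or a joint stands for the part that bears it (a point fixed in the world has none). Each returns a list of dicts, best first, with "score" (0 to 1); they miss things now and then, are a little off and sometimes report something else, mostly with a low value. They report only what shows in the picture. A call takes as long as a camera call. They do not tell look-alikes from the thing itself.
- models.look_for(target, camera): "box" ([left, top, right, bottom] in pixels, round what is visible of it).
- models.cut_out(target, camera): "pixels" (400x640 bool, what is visible of it) and "box" ([left, top, right, bottom] in pixels, round what is visible of it).
- models.mark_of(target, camera): "at" ([column, row] in pixels: a listed point, or the origin of a listed thing).
The state is a dict: "time_s": time; "qpos": joint angles; "joint_vel": joint speeds; "tau": joint torques, N m; "ee_pos": TCP position; "eef_rot": TCP orientation; "force": force on the tool from outside, world axes, zero at the start; "moment": the same for the moment, N m; "grip_width": finger opening in m.
Only numpy, scipy, OpenCV 4.12 (cv2) and the standard library are available. Lean on these libraries where they do the work, as an engineer would, in place of code of your own. Each camera call takes 0.05 s, during which the arm holds its last target.

### The job

Take the red-handled hitch pin from its cradle, feel its nose into the cross hole of the ram and push it fully home, then let go of the handle and press the pin's sprung yellow-tabbed loop down over the ram's capped end until it snaps under the lip and stays. The ram's height is not measured exactly, so find the hole by feel: pin and loop must never bear on the ram with more than 30 N in all, and the tab's leverage more than doubles your press. Leave everything else on the bench where it is.

Things in the scene. Friction and masses are not known exactly. Their poses are not given: they have to be found in the camera images.
- hole_mouth (a point): reference point on the near face of the ram's square block, 60 mm above the table, straight below the mouth of the cross hole. x (level) points the way the pin is pushed; z up. The ram is clamped at an unmeasured height: the hole's axis is 2 to 18 mm above this point (sideways it is true). Hole round, 18 mm diameter, right through; block 36 mm along x, 36 wide, from 24 mm below to 14 mm above the axis.
- ram_axis (a point): point on the ram's upright centre line, 18 mm past hole_mouth and as high. Above the hole's real axis: block top at 14 mm, then a neck of 20 mm diameter up to 24 mm, then the brass cap: a lip of 30 mm diameter at 24 to 26 mm, tapering to 10 mm diameter at its top at 35 mm; it is greased and slippery.
- pedestal: the fixed grey and steel pedestal with its ram; origin on the table on the ram's centre line, axes as for hole_mouth; base plate 110 x 90 x 18 mm, round boss 64 mm across to 36 mm high
- cradle: fixed grey cradle in which the pin lies at the start, its axis 45 mm above the table, tip to the cradle's +x. Origin on the table under the pin's shoulder; base plate 130 x 60 x 8 mm, 85 mm of it behind the origin. A notched block holds the shank; a block 10 mm wide carries the handle, whose sides are free. Lift the pin straight up, at least 15 mm, to clear the notch.
- pin_grip (a point): centre of the hitch pin's red handle, on the pin's axis: a block 48 mm long (along the pin), 18 mm wide, 24 mm high. The pin's x runs along it to the tip; z is up, the side where the loop is hinged. The pin weighs about 0.2 kg.
- pin_shoulder (a point): point on the pin's axis at its shoulder, 40 mm ahead of pin_grip. Behind it a collar of 28 mm diameter, 16 mm long; ahead the shank, 16 mm diameter, straight for 45 mm, then a 45-degree bevel 1.5 mm long to a flat tip 13 mm in diameter (46.5 mm ahead). Fully home, the shoulder bears on the block's near face.
- hitch_pin: the hitch pin with its loop; origin and axes as for pin_shoulder
- loop_tab (a point): press point on the loop's smooth yellow tab, 65 mm from the hinge, mid thickness; the tab is 24 mm wide, 4 thick, from 43 to 75 mm from the hinge. Pin home, pressing it down along its arc (3 to 8 N) makes the bar ride down the cap's far slope, the loop giving up to 5 mm outwards on its spring (let the fingers go with it), and snap under the lip; stop there, a hard stop follows.
- loop (a joint): angle (rad) of the sprung wire loop about a cross axis on the pin, 12 mm behind and 20 mm above pin_shoulder. 0: open, leaning forward 0.75 rad above the pin's direction; it springs back there. 0.75: level; stop at 0.83. Snapped under the lip it stays at 0.65 to 0.8. Wire 5 mm thick, arms 48 mm apart, cross bar 43 mm from the hinge; if the pin is not home the bar lands on the cap's top.
- tray_a_mid (a point): clear plastic tray of flat aluminium specimens, 70 x 55 x 28 mm; this point is its centre, 14 mm up; leave it where it is
- tray_b_mid (a point): clear plastic tray of flat brass specimens, 70 x 55 x 28 mm; centre, 14 mm up; leave it where it is
- tray_c_mid (a point): clear plastic tray of flat white specimens, 70 x 55 x 28 mm; centre, 14 mm up; leave it where it is
- wash_bottle: white round bottle with a blue cap, 60 mm across, 150 mm tall; origin at the centre of its underside; leave it where it is
- spanner: steel spanner, 160 mm long, lying flat; leave it where it is
- spare_pin: plain spare pin of 16 mm diameter with a square head on each end, 67 mm long, 26 mm high, lying down; it has no loop and is not wanted; leave it where it is
- tape_roll: yellow ring of tape, 80 mm across, 24 mm high, lying flat; leave it where it is
Not all that is in view belongs to the job. Of the things that look like the pedestal, take the one that is nearest to the robot's base at the start. Leave any green look-alike of the hitch_pin alone.

How it is judged:
On the way:
1. the pin is in the cross hole, fully home, with its loop still open (x of pin_shoulder in the frame of hole_mouth between -0.003 and 0.003 m and y of pin_shoulder in the frame of hole_mouth between -0.004 and 0.004 m and z of pin_shoulder in the frame of hole_mouth between -0.003 and 0.023 m and angle between the x axis of hitch_pin and the x axis of pedestal, either way round below 0.14 rad and value of joint loop below 0.35 rad), for 0.2 s.
At the end, for the whole second after the job is handed in: the pin is through the cross hole with its shoulder within 3 mm of the block's face, within 8 degrees of the hole's direction, its loop snapped under the cap's lip (joint above 0.62 rad), at rest and let go of (x of pin_shoulder in the frame of hole_mouth between -0.003 and 0.003 m and y of pin_shoulder in the frame of hole_mouth between -0.004 and 0.004 m and z of pin_shoulder in the frame of hole_mouth between -0.003 and 0.023 m and angle between the x axis of hitch_pin and the x axis of pedestal, either way round below 0.14 rad and value of joint loop above 0.62 rad and linear speed of hitch_pin below 0.02 m/s and contact force between the fingers and hitch_pin below 0.2 N); the robot touches nothing.
It fails at once if pin and loop bear on the ram or pedestal with more than 30 N in all (contact force between hitch_pin and pedestal above 30 N).
It fails at once if another thing on the bench moved by more than 20 mm (distance of any of tray_a_mid, tray_b_mid, tray_c_mid, wash_bottle, spanner, spare_pin, tape_roll from where it was at the start of the episode above 0.02 m).
It also fails if it takes over 72 s, if anything falls off the work surface, if the arm or the gripper's body presses on something with over 40 N, if the wrist force passes 120 N, or if a joint passes its speed limit or range.

## Working session

There is one attempt and no reset: what is moved stays moved. The work goes in short steps, Python scripts to look and compute and a tool call to move; the robot and the scene stay as the last step left them, time stands still between calls to the robot, and variables do not carry over. Pictures are saved under pics/ and viewed, and the job is handed in when it is done.

Besides the shell and the picture viewer there is one more tool, called after "Request:" as a command line: name --argument value ..., lists and objects as JSON in quotes. arm_command: Moves the arm, as the interface text tells. Its arguments: {"type":"object","properties":{"deltas":{"type":"array"},"gripper":{"type":"number"},"force":{"type":"number"}},"required":["deltas"]}

```bash
ls; mkdir -p pics; python3 - <<'E'
from station import ctrl, optics, models
import cv2
print(ctrl.get_obs())
for n in ["scene","top","wrist"]:
    im=optics.camera(n); cv2.imwrite(f"pics/{n}0.png",im[:,:,::-1])
    c=optics.get_calibration(n); print(n,c)
    for t in ["hole_mouth","pedestal","cradle","pin_grip","pin_shoulder","loop_tab","hitch_pin","spare_pin"]:
        print(t,[( [round(float(v)) for v in d['at']],round(float(d['score']),2)) for d in models.mark_of(t,n)])
E
```

```text
pics
{'time_s': 0.0, 'qpos': array([ 1.09342219e+00,  3.00504056e-01,  1.52159372e+00, -2.81316005e-06,
        1.32067063e+00, -6.65902533e-02]), 'joint_vel': array([-0.00048289,  0.00134788,  0.00039642,  0.00109616, -0.00122394,
        0.0015964 ]), 'tau': array([-1.48707895e-03, -5.31819069e+01, -3.52727044e+01,  7.07728160e-02,
        2.44903058e-02, -1.03759503e-04]), 'ee_pos': array([0.21951889, 0.50403252, 0.22386288]), 'eef_rot': array([-1.6350691 ,  1.56962057, -2.04585228]), 'force': array([-0.38477227, -1.1786999 ,  0.4199117 ]), 'moment': array([-0.03178364,  0.00481327, -0.09151137]), 'grip_width': 0.09374454244162464}
scene {'K': array([[469.11085624,   0.        , 318.52404583],
       [  0.        , 469.11085624, 198.00358381],
       [  0.        ,   0.        ,   1.        ]]), 'origin': array([1.58050941, 0.28684643, 1.32222566]), 'orientation': array([-2.40898308,  0.01780604,  1.87017802])}
hole_mouth [([279, 204], 0.89), ([400, 245], 0.71), ([194, 176], 0.66)]
pedestal [([401, 258], 0.86), ([279, 222], 0.68), ([192, 190], 0.64)]
cradle [([363, 231], 0.53)]
pi
[... 948 characters left out ...]
), ([250, 198], 0.56), ([352, 187], 0.48)]
loop_tab [([242, 180], 0.65), ([185, 216], 0.55), ([280, 256], 0.53), ([255, 194], 0.34)]
hitch_pin [([258, 270], 0.88), ([197, 236], 0.81), ([250, 195], 0.69)]
spare_pin [([155, 214], 0.75)]
wrist {'K': array([[296.13805856,   0.        , 318.12932311],
       [  0.        , 296.13805856, 199.69993396],
       [  0.        ,   0.        ,   1.        ]]), 'origin': array([0.1485874 , 0.53499264, 0.38599548]), 'orientation': array([2.87196877e+00, 4.98519361e-04, 1.16029439e+00])}
hole_mouth []
pedestal []
cradle []
pin_grip [([242, 344], 0.94)]
pin_shoulder []
loop_tab [([272, 397], 0.6)]
hitch_pin [([241, 362], 0.7)]
spare_pin [([340, 364], 0.77)]
```

View pics/scene0.png

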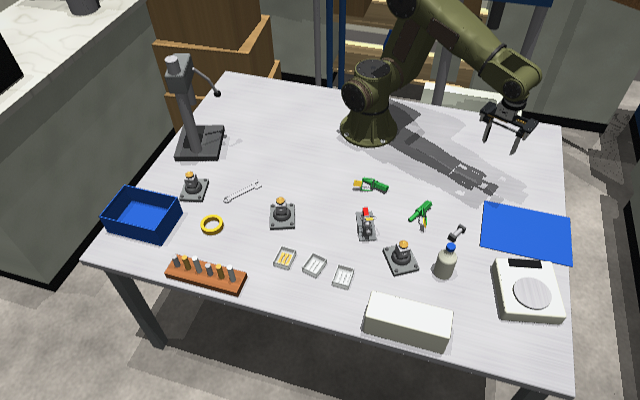

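View pics/top0.png

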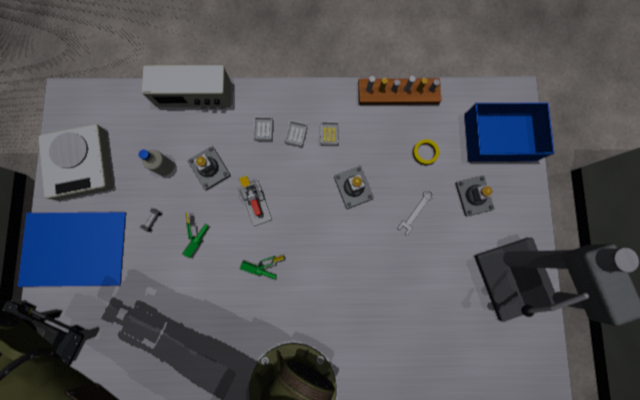

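View pics/wrist0.png

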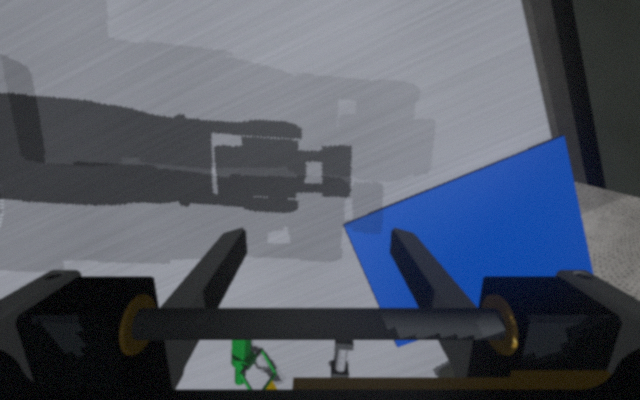

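```bash
python3 - <<'E'
import cv2
a=cv2.imread("pics/top0.png")[130:310,140:380]; cv2.imwrite("pics/topc.png",cv2.resize(a,None,fx=3.3,fy=3.3,interpolation=3))
a=cv2.imread("pics/scene0.png")[150:290,250:470]; cv2.imwrite("pics/scenec.png",cv2.resize(a,None,fx=3.6,fy=3.6,interpolation=3))
E
```

```text
(no output)
```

View pics/topc.png

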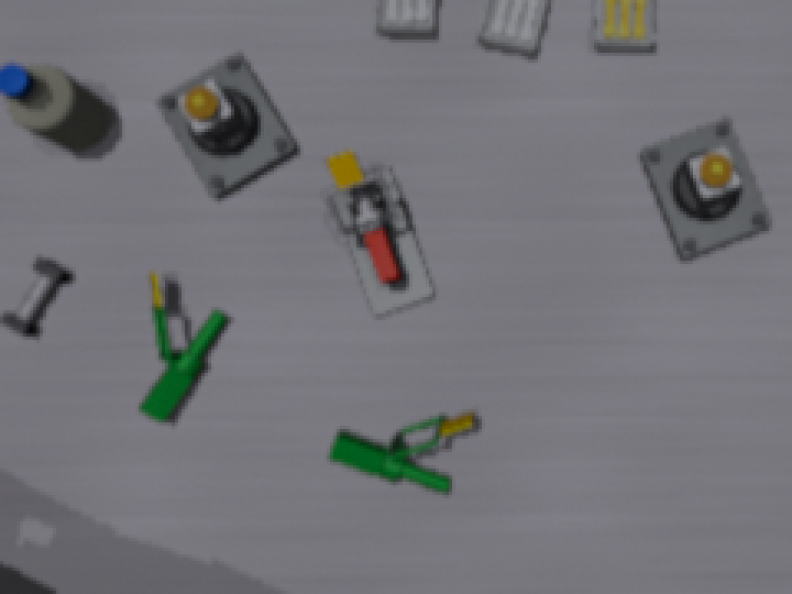

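View pics/scenec.png

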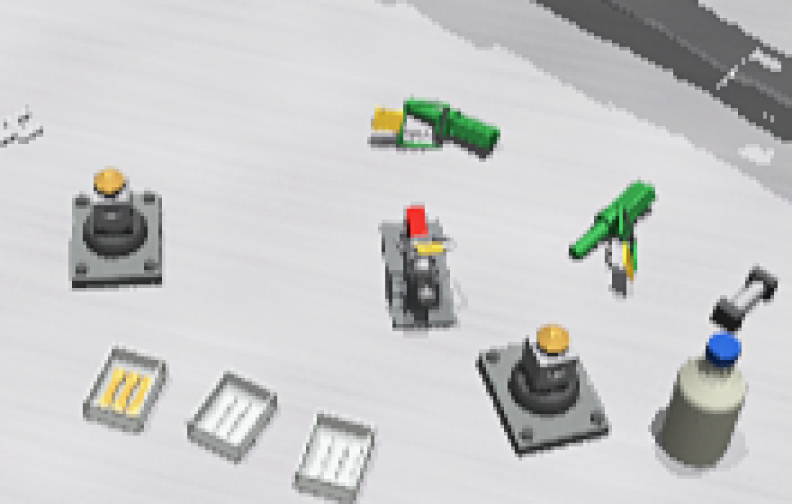

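Seen in the pictures: three pedestals at top px (210,168), (352,187) and (475,197). The red pin lies in its cradle at top px (255,205). The green look-alikes are at (195,240) and (260,268), and the spare pin is at (150,218). I'll triangulate these next.

```bash
cat > h.py <<'E'
import numpy as np, cv2
from scipy.spatial.transform import Rotation as R
from station import ctrl, optics, models
def cal(n):
    c=optics.get_calibration(n); return np.array(c['K']),np.array(c['origin']),R.from_euler('xyz',c['orientation']).as_matrix()
def ray(c,p):
    K,o,M=c; d=M@np.linalg.inv(K)@np.array([p[0],p[1],1.]); return o,d/np.linalg.norm(d)
def tri(cs,ps):
    A=np.zeros((3,3));b=np.zeros(3);rs=[ray(c,p) for c,p in zip(cs,ps)]
    for o,d in rs:
        P=np.eye(3)-np.outer(d,d);A+=P;b+=P@o
    x=np.linalg.solve(A,b); return x,[np.linalg.norm(np.cross(x-o,d)) for o,d in rs]
def atz(c,p,z):
    o,d=ray(c,p); return o+d*(z-o[2])/d[2]
def proj(c,X):
    K,o,M=c; q=K@(M.T@(np.asarray(X)-o)); return q[:2]/q[2]
def tool():
    o=ctrl.get_obs(); return o['ee_pos'],R.from_euler('xyz',o['eef_rot']).as_matrix()
def delta(pos,Mt,frm=None):
    p,M=frm or tool()
    t=M.T@(np.asarray(pos)-p)/0.025; r=R.from_matrix(M.T@Mt).as_rotvec()/np.radians(5)
    return t.round(3),r.round(3)
def down(yaw):  # tool x down, tool y (jaw) along horizontal yaw
    y=np.array([np.cos(yaw),np.sin(yaw),0]);x=np.array([0,0,-1.]);return np.column_stack([x,y,np.cross(x,y)])
E
python3 - <<'E'
from h import *
s,t=cal('scene'),cal('top')
for n,a,b in [('hm',(279,204),(356,185)),('hmR',(400,245),(206,165)),('hm3',(194,176),(479,199)),('ped',(279,222),(352,186)),('pedR',(401,258),(210,168)),('cradle',(363,231),(253,196)),('grip',(367,212),(260,210)),('sh',(366,225),(250,198)),('tab',(370,218),(242,180))]:
    print(n,*tri([s,t],[a,b]))
print(tool()[1])
E
```

```text
hm [ 0.57408438 -0.19146609  0.06657519] [np.float64(0.0031365151045909027), np.float64(0.003136515104591064)]
hmR [0.63581645 0.25113703 0.07239304] [np.float64(0.0001573281145810809), np.float64(0.0001573281145811287)]
hm3 [ 0.52957608 -0.55237023  0.06270288] [np.float64(0.0030984012530469855), np.float64(0.0030984012530468896)]
ped [ 0.58791862 -0.19110465 -0.01905837] [np.float64(0.005546225335755629), np.float64(0.005546225335755705)]
pedR [0.64126407 0.25967739 0.00859787] [np.float64(0.0031411018978852903), np.float64(0.0031411018978851997)]
cradle [0.55567927 0.11758983 0.00068181] [np.float64(0.005811058542415498), np.float64(0.0058110585424155665)]
grip [0.50336445 0.10334485 0.03978146] [np.float64(0.00800339152856661), np.float64(0.008003391528566531)]
sh [0.54547896 0.12368787 0.02462536] [np.float64(0.004822013967780299), np.float64(0.004822013967780314)]
tab [0.58238264 0.13680441 0.11027761] [np.float64(0.0006887895312682352), np.float64(0.0006887895312681994)]
[[ 4.16873491e-05  3.99259431e-01  9.16837993e-01]
 [ 2.48649720e-05  9.16837993e-01 -3.99259433e-01]
 [-9.99999999e-01  3.94412183e-05  2.82929709e-05]]
```

Nearest pedestal: the middle one at top px (352,187), about 0.61 m from the base, against 0.69 and 0.76 m. The pin is the red one at (255,205). Next I move the wrist camera over it.

```bash
python3 - <<'E'
from h import *
print(delta([0.45,0.09,0.25],down(1.92)))
E
```

```text
(array([ -1.021, -11.512,  15.064]), array([-8.708,  0.   , -0.   ]))
```

Request:
arm_command --deltas '[{"translation":[-1,-3,4],"turn":[-2.2,0,0]},{"translation":[-1,-6,8],"turn":[-4.4,0,0]},{"translation":[-1,-9,12],"turn":[-6.6,0,0]},{"translation":[-1,-11.5,15],"turn":[-8.7,0,0]},{"translation":[-1,-11.5,15],"turn":[-8.7,0,0]},{"translation":[-1,-11.5,15],"turn":[-8.7,0,0]},{"translation":[-1,-11.5,15],"turn":[-8.7,0,0]},{"translation":[-1,-11.5,15],"turn":[-8.7,0,0]},{"translation":[-1,-11.5,15],"turn":[-8.7,0,0]},{"translation":[-1,-11.5,15],"turn":[-8.7,0,0]},{"translation":[-1,-11.5,15],"turn":[-8.7,0,0]},{"translation":[-1,-11.5,15],"turn":[-8.7,0,0]}]'

```text
time_s: 2.35
ee_pos: [0.4492, 0.0887, 0.2498]
eef_rot: [-0.246, 1.57, 0.102]
force: [0.1, 2.1, -0.4]
grip_width: 0.0937
```

Request:
arm_command --deltas '[{"translation":[0,0,0],"turn":[0,0,0]},{"translation":[0,0,0],"turn":[0,0,0]}]'

```text
time_s: 2.52
ee_pos: [0.4491, 0.0894, 0.2493]
eef_rot: [2.75, 1.571, 3.095]
force: [0.0, 0.6, 0.8]
grip_width: 0.0939
```

```bash
cat > look.py <<'E'
import sys
from h import *
n,tag=sys.argv[1],sys.argv[2]
o=ctrl.get_obs(); print(o['time_s'],o['ee_pos'].round(4),o['qpos'].round(2))
c=cal(n); im=optics.camera(n); cv2.imwrite(f"pics/{tag}.png",im[:,:,::-1])
import pickle; pickle.dump(c,open(f"pics/{tag}.pkl","wb"))
print("cam",c[1].round(3))
for t in sys.argv[3:]:
    print(t,[( [round(float(v),1) for v in d['at']],round(float(d['score']),2)) for d in models.mark_of(t,n)])
E
python3 look.py wrist w1 pin_grip pin_shoulder loop_tab cradle hole_mouth
```

```text
2.5167 [0.4491 0.0894 0.2493] [ 0.12  0.07  1.73  0.    1.34 -1.8 ]
cam [0.376 0.063 0.411]
pin_grip [([316.6, 234.6], 0.95), ([379.4, 107.3], 0.91), ([480.8, 193.9], 0.7), ([452.7, 352.1], 0.52)]
pin_shoulder [([453.2, 212.5], 0.97), ([356.4, 89.8], 0.94), ([316.2, 263.7], 0.66), ([312.7, 310.4], 0.3)]
loop_tab [([459.3, 260.2], 0.92), ([297.8, 103.4], 0.75)]
cradle [([313.3, 247.2], 0.93)]
hole_mouth [([378.8, 339.0], 0.8), ([67.7, 191.2], 0.64), ([505.1, 279.4], 0.61), ([313.8, 232.1], 0.41)]
```

View pics/w1.png

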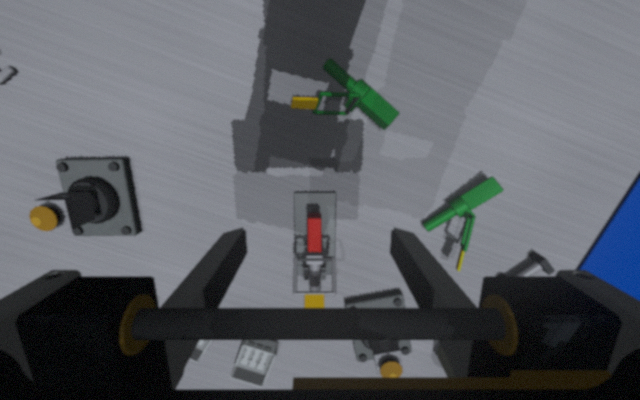

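The picture shows the red handle at (314,235) with its tab at (314,300), lined up with the image columns, and the target pedestal at (95,195). I'll take a second view from above the pedestal.

```bash
python3 - <<'E'
from h import *
print(delta([0.51,-0.215,0.25],down(1.92)))
E
```

```text
(array([ -0.02 , -12.378,  -1.892]), array([ 0.011,  0.002, -0.001]))
```

Request:
arm_command --deltas '[{"translation":[0,-4,-0.6],"turn":[0,0,0]},{"translation":[0,-8,-1.2],"turn":[0,0,0]},{"translation":[0,-12.4,-1.9],"turn":[0,0,0]},{"translation":[0,-12.4,-1.9],"turn":[0,0,0]},{"translation":[0,-12.4,-1.9],"turn":[0,0,0]},{"translation":[0,-12.4,-1.9],"turn":[0,0,0]},{"translation":[0,-12.4,-1.9],"turn":[0,0,0]},{"translation":[0,-12.4,-1.9],"turn":[0,0,0]},{"translation":[0,-12.4,-1.9],"turn":[0,0,0]},{"translation":[0,-12.4,-1.9],"turn":[0,0,0]},{"translation":[0,-12.4,-1.9],"turn":[0,0,0]},{"translation":[0,-12.4,-1.9],"turn":[0,0,0]}]'

```text
time_s: 3.82
ee_pos: [0.51, -0.2154, 0.2497]
eef_rot: [-0.494, 1.571, -0.144]
force: [0.0, 0.4, -0.5]
grip_width: 0.094
```

```bash
python3 look.py wrist w2 pedestal hole_mouth ram_axis pin_grip pin_shoulder loop_tab cradle
```

```text
3.8167 [ 0.51   -0.2154  0.2497] [-0.47  0.29  1.48  0.    1.38 -2.39]
cam [ 0.437 -0.242  0.411]
pedestal [([317.5, 223.9], 0.86), ([61.8, 116.0], 0.72)]
hole_mouth [([320.0, 225.4], 0.77), ([18.2, 101.9], 0.74)]
ram_axis [([317.5, 239.2], 0.81)]
pin_grip [([612.8, 144.8], 0.85), ([540.1, 265.7], 0.75)]
pin_shoulder [([588.5, 126.4], 0.65)]
loop_tab [([548.8, 142.6], 0.57)]
cradle [([512.9, 274.7], 0.55)]
```

View pics/w2.png

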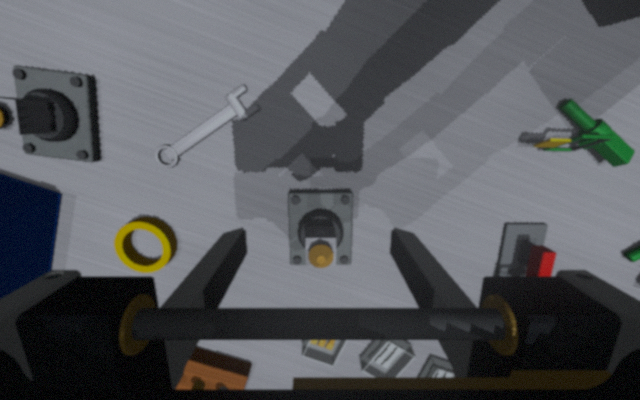

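```bash
python3 - <<'E'
import cv2
a=cv2.imread("pics/w2.png")[175:280,270:370]; cv2.imwrite("pics/w2c.png",cv2.resize(a,None,fx=5.6,fy=5.6,interpolation=3))
E
python3 - <<'E'
from h import *
import pickle
c=pickle.load(open('pics/w2.pkl','rb')); c1=pickle.load(open('pics/w1.pkl','rb'))
for p in [(289,190),(353,190),(352,264),(290,265)]: print(atz(c,p,0.018))
print(tri([c,cal('top'),cal('scene')],[(320,253),(357,180),(281,199)]))
E
```

```text
[ 0.53993838 -0.24703352  0.018     ]
[ 0.50994204 -0.16497573  0.018     ]
[ 0.6139606  -0.12479607  0.018     ]
[ 0.6466942  -0.20960874  0.018     ]
(array([ 0.57856787, -0.18662394,  0.09925689]), [np.float64(0.0024673670023095794), np.float64(0.0030702130868372154), np.float64(0.0035827256530807467)])
```

View pics/w2c.png

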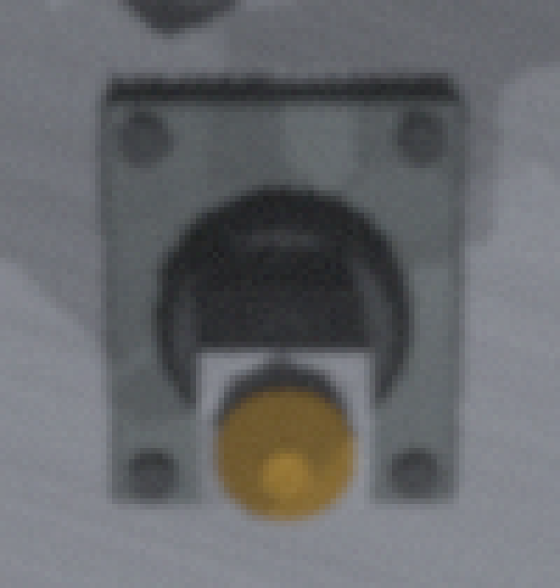

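```bash
cat > fit.py <<'E'
from h import *
import pickle
from scipy.optimize import least_squares
c=pickle.load(open('pics/w2.pkl','rb'))
px=lambda u,v:(270+(u+.5)/5.6-.5,175+(v+.5)/5.6-.5)
obs=[((-.055,-.045,.018),0,px(107,100)),((-.055,.045,.018),0,px(460,98)),((.055,-.045,.018),0,px(113,497)),((.055,.045,.018),0,px(455,497)),
((-.018,-.018,.074),1,px(197,351)),((-.018,.018,.074),1,px(375,351)),((0,0,.095),1,px(287,475))]
def f(p):
    x,y,a,h=p; r=[]
    for X,m,uv in obs:
        X=np.array(X); ca,sa=np.cos(a),np.sin(a)
        W=np.array([x+ca*X[0]-sa*X[1],y+sa*X[0]+ca*X[1],X[2]+m*h]); r.append(proj(c,W)-uv)
    return np.ravel(r)
s=least_squares(f,[.58,-.187,.35,.01]); print(s.x); print(s.fun.reshape(-1,2).round(2))
J=np.linalg.inv(s.jac.T@s.jac); print(np.sqrt(np.diag(J))*.5)
E
python3 fit.py
```

```text
[ 0.57878366 -0.18728218  0.35347942  0.01652711]
[[-1.4  -0.93]
 [ 1.41 -0.76]
 [-0.16  1.05]
 [ 0.17  0.89]
 [ 0.43 -0.02]
 [-0.43 -0.1 ]
 [-0.01  0.19]]
[0.00035703 0.00026435 0.00493413 0.001134  ]
```

The crop shows the base plate, the block's top edge and the brass cap clearly, with the cap top at about wrist px (321,260). I'll tilt the tool to look straight at the near face and the hole.

```bash
cat >> h.py <<'E'
def tilt(yaw,a): # tool pointing down, tilted forward by a towards heading yaw; jaws across heading
    d=np.array([np.cos(yaw),np.sin(yaw),0]); u=np.array([0,0,1.])
    x=np.sin(a)*d-np.cos(a)*u; z=np.cos(a)*d+np.sin(a)*u; return np.column_stack([x,np.cross(z,x),z])
E
python3 - <<'E'
from h import *
d=np.array([np.cos(.353),np.sin(.353),0])
P=np.array([.5788,-.1873,0])-.091*d+[0,0,.175]
print(P,delta(P,tilt(.353,np.radians(35))))
E
```

```text
[ 0.49341108 -0.21876001  0.175     ] (array([ 2.981,  0.14 , -0.649]), array([-0.047, -7.   ,  0.016]))
```

Request:
arm_command --deltas '[{"translation":[0.7,0,-0.2],"turn":[0,-1.4,0]},{"translation":[1.4,0.1,-0.4],"turn":[0,-2.8,0]},{"translation":[2.2,0.1,-0.6],"turn":[0,-4.2,0]},{"translation":[3,0.14,-0.65],"turn":[0,-5.6,0]},{"translation":[3,0.14,-0.65],"turn":[0,-7,0]},{"translation":[3,0.14,-0.65],"turn":[0,-7,0]},{"translation":[3,0.14,-0.65],"turn":[0,-7,0]},{"translation":[3,0.14,-0.65],"turn":[0,-7,0]},{"translation":[3,0.14,-0.65],"turn":[0,-7,0]},{"translation":[3,0.14,-0.65],"turn":[0,-7,0]}]'

```text
time_s: 5.05
ee_pos: [0.5474, -0.1252, 0.2353]
eef_rot: [-0.023, 1.022, 0.265]
force: [-0.2, -0.5, 0.2]
grip_width: 0.0942
```

```bash
python3 look.py wrist w3 pedestal hole_mouth ram_axis; python3 -c "
import cv2
a=cv2.imread('pics/w3.png')[120:320,240:400]; cv2.imwrite('pics/w3c.png',cv2.resize(a,None,fx=3,fy=3,interpolation=3))
cv2.imwrite('pics/w3c.png',cv2.resize(a,None,fx=3,fy=3,interpolation=3))"
```

```text
5.05 [ 0.5474 -0.1252  0.2353] [-0.44  0.1   1.82  0.47  0.84 -2.55]
cam [ 0.403 -0.166  0.333]
pedestal [([533.1, 200.1], 0.95), ([261.3, 86.0], 0.72)]
hole_mouth [([551.5, 221.0], 0.69), ([252.1, 98.2], 0.66)]
ram_axis [([552.3, 230.0], 0.84), ([251.9, 114.7], 0.74), ([259.3, 85.3], 0.43)]
```

View pics/w3.png

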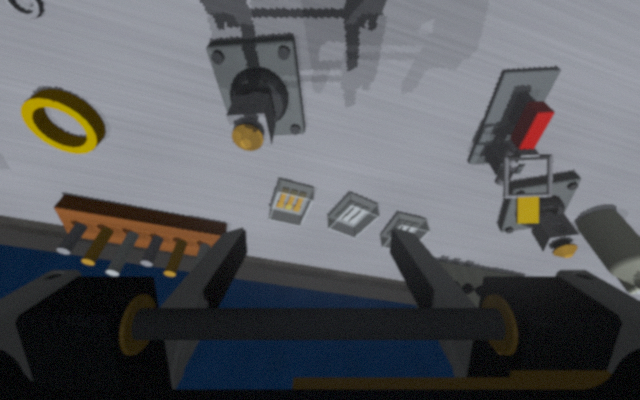

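View pics/w3c.png

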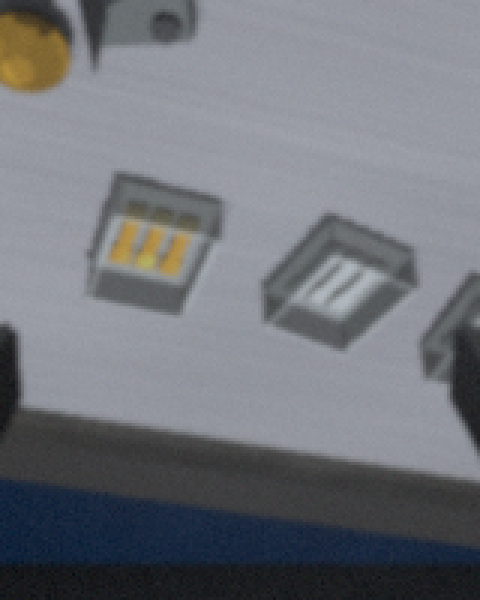

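The wrist joint hit its limit, so this orientation can't tilt here. The picture still helps: the target pedestal sits at (250,95), seen obliquely. I'll use it as the second view.

```bash
python3 -c "
import cv2
a=cv2.imread('pics/w3.png')[25:165,190:320]; cv2.imwrite('pics/w3d.png',cv2.resize(a,None,fx=4.2,fy=4.2,interpolation=3))
a=cv2.imread('pics/w3.png')[60:260,460:600]; cv2.imwrite('pics/w3e.png',cv2.resize(a,None,fx=3,fy=3,interpolation=3))
a=cv2.imread('pics/w1.png')[180:320,270:360]; cv2.imwrite('pics/w1c.png',cv2.resize(a,None,fx=4.2,fy=4.2,interpolation=3))"
```

```text
(no output)
```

View pics/w3d.png

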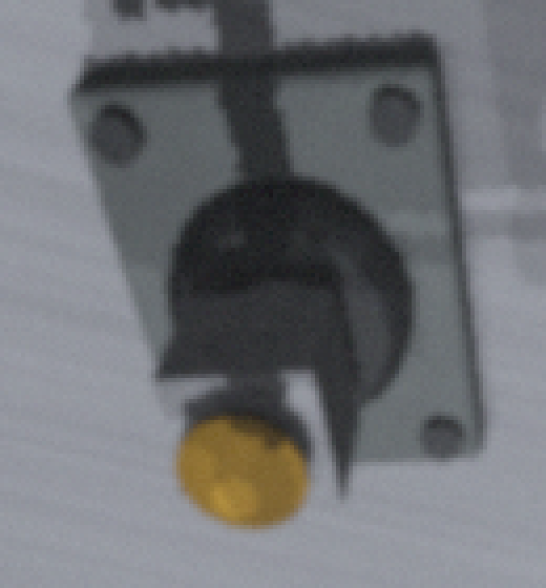

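View pics/w3e.png

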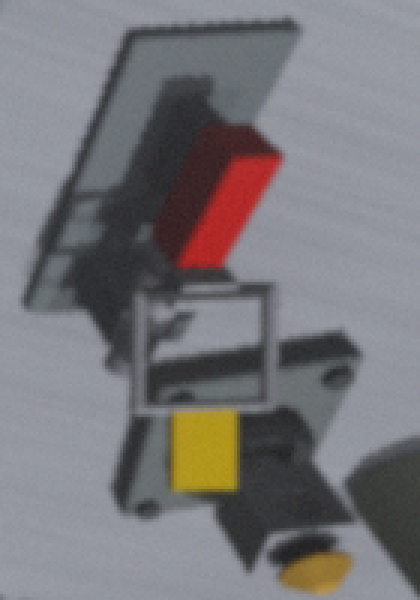

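View pics/w1c.png

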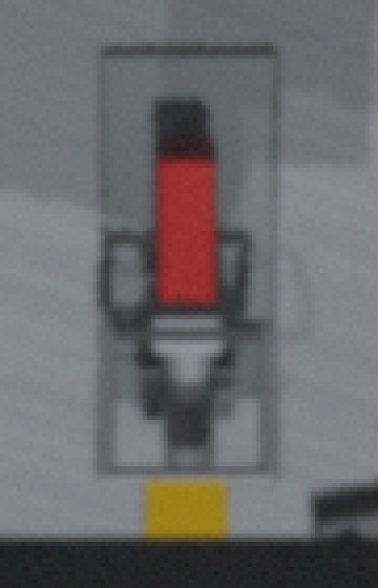

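```bash
cat > fit2.py <<'E'
from h import *
import pickle
from scipy.optimize import least_squares
C={n:pickle.load(open(f'pics/{n}.pkl','rb')) for n in ['w1','w2','w3']}
def P(o,s):return lambda u,v:(o[0]+(u+.5)/s-.5,o[1]+(v+.5)/s-.5)
p2=P((270,175),5.6);p3=P((190,25),4.2);p1=P((270,180),4.2);p3e=P((460,60),3)
ped=[('w2',(-.055,-.045,.018),0,p2(107,100)),('w2',(-.055,.045,.018),0,p2(460,98)),('w2',(.055,-.045,.018),0,p2(113,497)),('w2',(.055,.045,.018),0,p2(455,497)),
('w2',(-.018,-.018,.074),1,p2(197,351)),('w2',(-.018,.018,.074),1,p2(375,351)),('w2',(0,0,.095),1,p2(287,475)),
('w3',(-.055,-.045,.018),0,p3(75,95)),('w3',(-.055,.045,.018),0,p3(437,65)),('w3',(.055,.045,.018),0,p3(482,455)),
('w3',(-.018,-.018,.074),1,p3(157,378)),('w3',(-.018,.018,.074),1,p3(318,371)),('w3',(.018,.018,.074),1,p3(345,496)),('w3',(0,0,.095),1,p3(237,497))]
cr=[('w1',(-.085,-.03,.008),0,p1(101,57)),('w1',(-.085,.03,.008),0,p1(275,57)),('w1',(.045,-.03,.008),0,p1(99,470)),('w1',(.045,.03,.008),0,p1(275,470)),
('w1',(-.064,-.009,.012),1,p1(158,160)),('w1',(-.064,.009,.012),1,p1(216,160)),('w1',(-.016,-.009,.012),1,p1(159,305)),('w1',(-.016,.009,.012),1,p1(218,305)),
('w3',(-.064,-.009,.012),1,p3e(238,155)),('w3',(-.064,.009,.012),1,p3e(282,157)),('w3',(-.016,-.009,.012),1,p3e(178,267)),('w3',(-.016,.009,.012),1,p3e(221,270)),
('w3',(-.085,-.03,.008),0,p3e(130,38)),('w3',(-.085,.03,.008),0,p3e(299,30)),('w3',(.045,-.03,.008),0,p3e(28,303))]
def res(p,full=False):
    r=[]
    off,rot=p[8:11],p[11:14]
    for L,q in ((ped,p[:4]),(cr,p[4:8])):
        x,y,a,h=q; ca,sa=np.cos(a),np.sin(a)
        for n,X,m,uv in L:
            K,o,M=C[n]; c=(K,o+M@off,M@R.from_rotvec(rot).as_matrix())
            r.append(proj(c,[x+ca*X[0]-sa*X[1],y+sa*X[0]+ca*X[1],X[2]+m*h])-uv)
    r=np.ravel(r)
    return r if full else np.r_[r/0.7,off/.002,rot/.006]
s=least_squares(res,[.58,-.187,.35,.01,.53,.11,.35,.045]+[0]*6)
print('ped',s.x[:4].round(4),'cradle',s.x[4:8].round(4),'off',s.x[8:].round(4)); print(res(s.x,True).reshape(-1,2).round(1).tolist())
print(np.sqrt(np.diag(np.linalg.inv(s.jac.T@s.jac)))[:8].round(4))
E
python3 fit2.py
```

```text
ped [ 0.5787 -0.1893  0.3489  0.016 ] cradle [0.5544 0.1187 0.3363 0.0427] off [-0.0012  0.0077  0.0026  0.0258 -0.0045  0.0036]
[[-0.6, 0.4], [2.6, 0.6], [0.5, 3.6], [1.5, 3.5], [1.3, 0.5], [0.7, 0.4], [1.0, 0.7], [-2.3, -1.8], [0.2, -1.1], [0.7, 1.4], [-1.5, -1.1], [-1.2, -1.7], [-0.5, 1.4], [-0.8, -0.9], [0.1, 1.9], [1.7, 2.1], [1.9, -12.1], [-0.0, -11.8], [0.4, 2.1], [0.9, 2.2], [0.3, 2.9], [0.1, 2.9], [-2.8, -0.1], [0.6, -1.6], [-2.4, 0.9], [-0.4, -0.7], [0.7, 0.8], [1.3, 0.6], [-1.2, 5.4]]
[0.0018 0.0021 0.0048 0.0009 0.0019 0.0022 0.005  0.0007]
```

```bash
sed -i "s/,('w1',(.045,-.03,.008),0,p1(99,470)),('w1',(.045,.03,.008),0,p1(275,470)),/,/; s/,('w3',(.045,-.03,.008),0,p3e(28,303))\]/]/" fit2.py; python3 fit2.py; python3 - <<'E'
from h import *
d=np.array([np.cos(.342),np.sin(.342),0])
print(R.from_matrix(cal('wrist')[2]).as_euler('xyz'))
E
```

```text
ped [ 0.5826 -0.1864  0.3533  0.0146] cradle [0.5548 0.1223 0.3539 0.0463] off [ 0.0006  0.0028 -0.0006 -0.001  -0.003  -0.0007]
[[-1.1, -0.5], [1.4, -0.3], [0.1, 1.1], [0.2, 1.1], [0.5, -0.3], [-0.6, -0.4], [-0.1, -0.3], [-1.5, -0.8], [0.3, 0.2], [0.8, 0.6], [0.1, -0.0], [-0.4, -0.5], [0.2, 1.4], [0.6, -0.1], [-0.2, -1.1], [1.1, -1.4], [0.1, 0.1], [0.5, -0.0], [0.5, 0.4], [0.3, 0.3], [-2.4, 1.3], [1.2, -0.4], [-1.9, 1.4], [0.1, -0.3], [0.1, -0.1], [1.1, -0.9]]
[0.0019 0.0021 0.0049 0.0009 0.002  0.0022 0.0076 0.0008]
[2.32614753 0.01214234 1.85380222]
```

The fits agree now (about 1 px residual). Pedestal at (0.583,-0.186), yaw 0.353, h about 14.6 mm. Pin shoulder at (0.555,0.122), yaw 0.354, axis height 46 mm against 45 in the text. Next, hover over the handle.

```bash
python3 - <<'E'
from h import *
d=np.array([np.cos(.353),np.sin(.353),0])
P=np.array([.5548,.1223,0])-.040*d+[0,0,.16]
print(P,delta(P,down(.353+np.pi/2)))
E
```

```text
[0.51726641 0.10847142 0.16      ] (array([ 3.205,  9.382, -0.203]), array([-0.749,  6.25 ,  0.353]))
```

Request:
arm_command --deltas '[{"translation":[0,1.5,-0.2],"turn":[-0.2,1.25,0.1]},{"translation":[0.5,3,-0.2],"turn":[-0.3,2.5,0.15]},{"translation":[1.2,5,-0.2],"turn":[-0.5,3.8,0.2]},{"translation":[2,7,-0.2],"turn":[-0.6,5,0.3]},{"translation":[3.2,9.4,-0.2],"turn":[-0.75,6.25,0.35]},{"translation":[3.2,9.4,-0.2],"turn":[-0.75,6.25,0.35]},{"translation":[3.2,9.4,-0.2],"turn":[-0.75,6.25,0.35]},{"translation":[3.2,9.4,-0.2],"turn":[-0.75,6.25,0.35]},{"translation":[3.2,9.4,-0.2],"turn":[-0.75,6.25,0.35]},{"translation":[3.2,9.4,-0.2],"turn":[-0.75,6.25,0.35]},{"translation":[3.2,9.4,-0.2],"turn":[-0.75,6.25,0.35]},{"translation":[3.2,9.4,-0.2],"turn":[-0.75,6.25,0.35]}]'

```text
time_s: 6.25
ee_pos: [0.5176, 0.1076, 0.1609]
eef_rot: [-0.309, 1.569, 0.042]
force: [-0.6, 0.1, 0.6]
grip_width: 0.0941
```

```bash
cat > dl.py <<'E'
import sys
from h import *
x,y,z,yaw=map(float,sys.argv[1:5]); t=np.radians(float(sys.argv[5])) if len(sys.argv)>5 else 0
o=ctrl.get_obs();print(o['time_s'],o['ee_pos'].round(4),R.from_euler('xyz',o['eef_rot']).as_matrix().round(3).tolist())
print(delta([x,y,z],tilt(yaw,t)))
E
python3 dl.py .5173 .1085 .048 .353; python3 look.py wrist w4
```

```text
6.25 [0.5176 0.1076 0.1609] [[0.002, -0.344, 0.939], [0.0, 0.939, 0.344], [-1.0, -0.001, 0.002]]
(array([ 4.517,  0.039, -0.005]), array([-0.027,  0.018,  0.006]))
6.25 [0.5176 0.1076 0.1609] [ 0.14  0.31  1.66 -0.    1.17 -1.79]
cam [0.445 0.081 0.322]
```

View pics/w4.png

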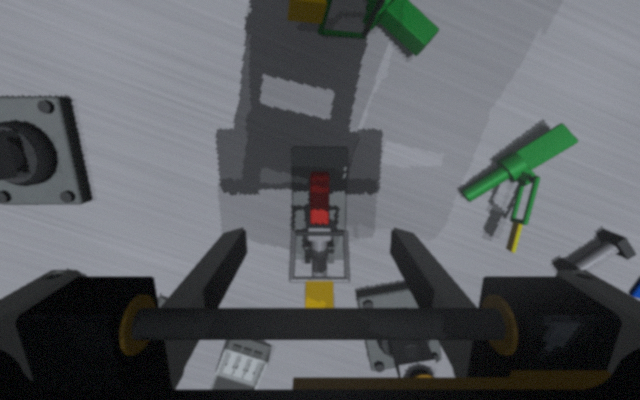

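The red handle is at col 319, centred between the fingers (245 to 391), and nothing is in the way of the descent.

Request:
arm_command --deltas '[{"translation":[1,0,0],"turn":[0,0,0]},{"translation":[2,0,0],"turn":[0,0,0]},{"translation":[3,0.04,0],"turn":[0,0,0]},{"translation":[3.8,0.04,0],"turn":[0,0,0]},{"translation":[4.3,0.04,0],"turn":[0,0,0]},{"translation":[4.5,0.04,0],"turn":[0,0,0]},{"translation":[4.5,0.04,0],"turn":[0,0,0]},{"translation":[4.5,0.04,0],"turn":[0,0,0]}]'

```text
time_s: 6.97
ee_pos: [0.5174, 0.1096, 0.0485]
eef_rot: [-0.297, 1.57, 0.055]
force: [0.7, -0.1, 0.6]
grip_width: 0.0937
```

Request:
arm_command --deltas '[{"translation":[0,0,0],"turn":[0,0,0]},{"translation":[0,0,0],"turn":[0,0,0]},{"translation":[0,0,0],"turn":[0,0,0]},{"translation":[0,0,0],"turn":[0,0,0]},{"translation":[0,0,0],"turn":[0,0,0]},{"translation":[0,0,0],"turn":[0,0,0]},{"translation":[0,0,0],"turn":[0,0,0]},{"translation":[0,0,0],"turn":[0,0,0]},{"translation":[0,0,0],"turn":[0,0,0]},{"translation":[0,0,0],"turn":[0,0,0]}]' --gripper 5 --force 45

```text
time_s: 7.8
ee_pos: [0.517, 0.1098, 0.0478]
eef_rot: [-0.434, 1.57, -0.082]
force: [0.4, -0.8, -0.3]
grip_width: 0.0306
```

Request:
arm_command --deltas '[{"translation":[0,0,0],"turn":[0,0,0]},{"translation":[0,0,0],"turn":[0,0,0]},{"translation":[0,0,0],"turn":[0,0,0]},{"translation":[0,0,0],"turn":[0,0,0]},{"translation":[0,0,0],"turn":[0,0,0]}]'

```text
time_s: 8.22
ee_pos: [0.517, 0.1097, 0.0477]
eef_rot: [-0.564, 1.57, -0.211]
force: [0.4, -0.4, -0.3]
grip_width: 0.0176
```

```bash
python3 look.py wrist w5
```

```text
8.2167 [0.517  0.1097 0.0477] [ 0.14  0.47  1.74 -0.    0.93 -1.78]
cam [0.444 0.083 0.209]
```

View pics/w5.png

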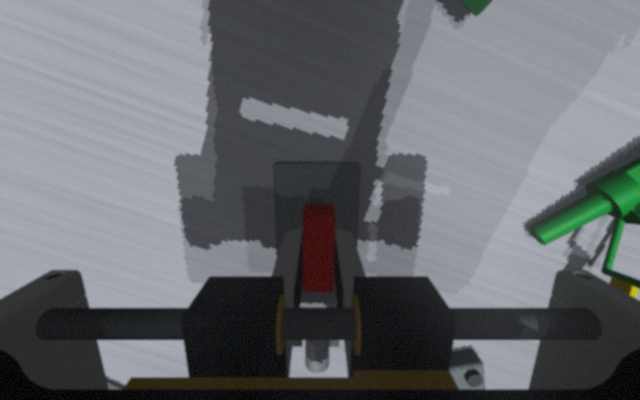

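The grip closed at 17.6 mm on the handle. Lift straight up.

Request:
arm_command --deltas '[{"translation":[-0.5,0,0],"turn":[0,0,0]},{"translation":[-1.2,0,0],"turn":[0,0,0]},{"translation":[-2,0,0],"turn":[0,0,0]},{"translation":[-2.6,0,0],"turn":[0,0,0]},{"translation":[-2.6,0,0],"turn":[0,0,0]},{"translation":[-2.6,0,0],"turn":[0,0,0]}]'

```text
time_s: 8.77
ee_pos: [0.5169, 0.1099, 0.1127]
eef_rot: [-0.214, 1.57, 0.139]
force: [-0.2, -0.0, -2.4]
grip_width: 0.0181
```

```bash
python3 dl.py .4583 -.2322 .112 .353;python3 look.py wrist w6
```

```text
8.7667 [0.5169 0.1099 0.1127] [[0.001, -0.345, 0.938], [0.0, 0.938, 0.345], [-1.0, -0.0, 0.001]]
(array([  0.022, -12.032,  -6.926]), array([-0.004,  0.012,  0.003]))
8.7667 [0.5169 0.1099 0.1127] [ 0.14  0.37  1.7  -0.    1.07 -1.78]
cam [0.444 0.083 0.274]
```

View pics/w6.png

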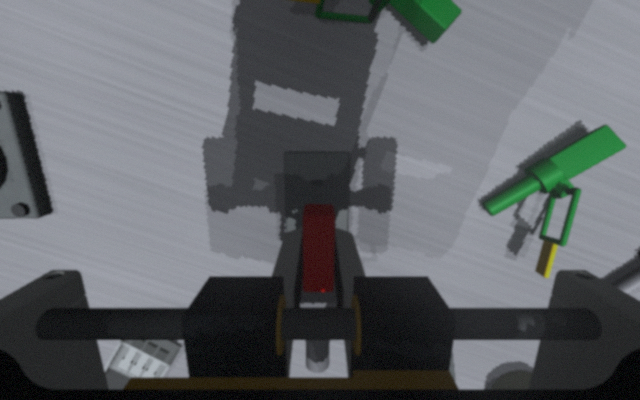

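Request:
arm_command --deltas '[{"translation":[0,-1.3,-0.7],"turn":[0,0,0]},{"translation":[0,-2.6,-1.5],"turn":[0,0,0]},{"translation":[0,-4,-2.3],"turn":[0,0,0]},{"translation":[0,-5.4,-3.1],"turn":[0,0,0]},{"translation":[0,-6.8,-3.9],"turn":[0,0,0]},{"translation":[0,-8.2,-4.7],"turn":[0,0,0]},{"translation":[0,-9.6,-5.5],"turn":[0,0,0]},{"translation":[0,-11,-6.3],"turn":[0,0,0]},{"translation":[0,-12,-6.9],"turn":[0,0,0]},{"translation":[0,-12,-6.9],"turn":[0,0,0]},{"translation":[0,-12,-6.9],"turn":[0,0,0]},{"translation":[0,-12,-6.9],"turn":[0,0,0]}]'

```text
time_s: 9.82
ee_pos: [0.4582, -0.2306, 0.1116]
eef_rot: [1.984, 1.569, 2.337]
force: [0.7, -0.9, -1.5]
grip_width: 0.0175
```

```bash
python3 dl.py .4583 -.2322 .0773 .353;python3 look.py wrist w7;python3 look.py top t7;python3 look.py scene s7; python3 -c "
import cv2
a=cv2.imread('pics/t7.png')[140:240,300:440]; b=cv2.imread('pics/s7.png')[160:260,230:370]
import numpy as np
cv2.imwrite('pics/ts7.png',cv2.resize(np.vstack([a,b]),None,fx=3.5,fy=3,interpolation=3)[:600])"
```

```text
9.8167 [ 0.4582 -0.2306  0.1116] [[-0.001, -0.345, 0.939], [0.001, 0.939, 0.345], [-1.0, 0.001, -0.001]]
(array([ 1.373, -0.063, -0.019]), array([-0.007, -0.007, -0.017]))
9.8167 [ 0.4582 -0.2306  0.1116] [-0.54  0.35  1.74  0.    1.05 -2.46]
cam [ 0.386 -0.258  0.273]
9.8667 [ 0.4585 -0.2303  0.1119] [-0.54  0.34  1.74  0.    1.05 -2.46]
cam [ 0.367 -0.06   1.157]
9.9167 [ 0.4587 -0.2302  0.1122] [-0.54  0.34  1.74  0.    1.05 -2.46]
cam [1.581 0.287 1.322]
```

View pics/w7.png

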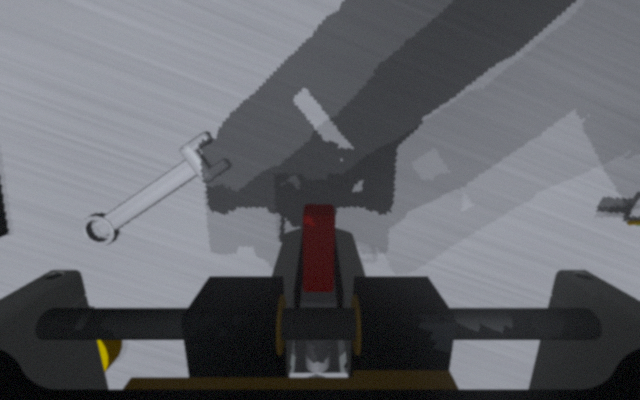

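View pics/ts7.png

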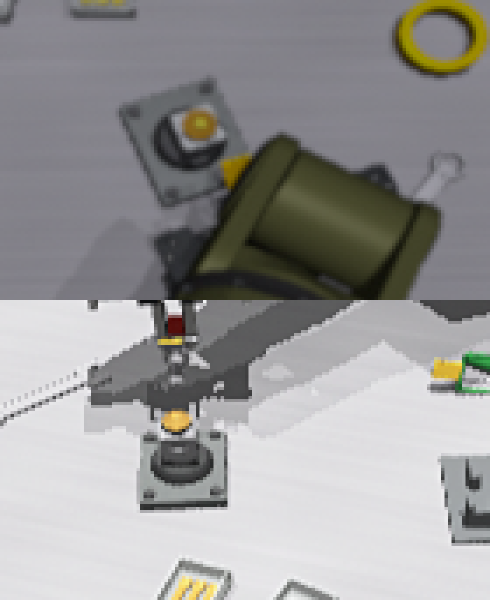

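```bash
python3 - <<'E'
import cv2,numpy as np
for n in ['w5','w6','w7']:
    im=cv2.imread(f'pics/{n}.png').astype(float); m=(im[:,:,2]>2.0*im[:,:,1]+15)
    for r in (215,225,240,255,270,285):
        k=np.where(m[r,280:360])[0]+280; print(n,r,k.min(),k.max(),(k.min()+k.max())/2)
    rr=np.where(m[:,318])[0]; print(rr.min(),rr.max())
E
python3 - <<'E'
from h import *
import pickle
# predict cols of gripped handle under nominal calibration
for n,p in [('w6',None)]:
    c=pickle.load(open('pics/w6.pkl','rb'))
    T=np.array([.5169,.1099,.1127]);M=tilt(.353,0)
    for z in (-.024,.024):
        for y in (-.009,.009): print(z,y,proj(c,T+M@[-.0093,y,z]))
    print((M.T@(c[1]-T)).round(4), R.from_matrix(M.T@c[2]).as_matrix().round(4).tolist())
E
```

```text
w5 215 305 333 319.0
w5 225 304 333 318.5
w5 240 303 333 318.0
w5 255 304 332 318.0
w5 270 304 332 318.0
w5 285 304 331 317.5
206 290
w6 215 305 331 318.0
w6 225 304 330 317.0
w6 240 305 330 317.5
w6 255 306 328 317.0
w6 270 307 332 319.5
w6 285 305 332 318.5
217 291
w7 215 305 329 317.0
w7 225 305 331 318.0
w7 240 304 333 318.5
w7 255 305 331 318.0
w7 270 306 333 319.5
w7 285 305 332 318.5
209 290
-0.024 -0.009 [302.04836128 220.22071575]
-0.024 0.009 [335.16599083 220.2238492 ]
0.024 -0.009 [303.23871789 297.52901991]
0.024 0.009 [333.91261663 297.53521612]
[-0.1614 -0.0002 -0.0777] [[0.0004, -0.2671, 0.9637], [1.0, 0.0001, -0.0004], [0.0, 0.9637, 0.2671]]
```

```bash
cat >> fit2.py <<'E'
print('--- with gripped handle')
C['w5']=pickle.load(open('pics/w5.pkl','rb'));T5=np.array([.517,.1097,.0477]);M5=tilt(.353,0)
def res2(p,full=False):
    r=list(res(p[:14],full)); off,rot=p[8:11],p[11:14]
    K,o,M=C['w5']; c=(K,o+M@off,M@R.from_rotvec(rot).as_matrix())
    for z,y,uv in ((-.024,-.009,(303,205.5)),(-.024,.009,(334.5,205.5)),(.024,-.009,(303.2,290.5)),(.024,.009,(332.2,290.5))):
        r+=list((proj(c,T5+M5@np.array([p[14],y,z+p[15]]))-uv)/(1 if full else .5))
    if not full: r+=[(p[14]+.0093)/.0005]
    return np.array(r)
s=least_squares(res2,list(s.x)+[-.0093,0])
print('ped',s.x[:4].round(4),'cradle',s.x[4:8].round(4),'off',s.x[8:].round(4)); print(res2(s.x,True)[-11:].round(1).tolist())
print(np.sqrt(np.diag(np.linalg.inv(s.jac.T@s.jac))).round(4))
E
python3 fit2.py
```

```text
ped [ 0.5826 -0.1864  0.3533  0.0146] cradle [0.5548 0.1223 0.3539 0.0463] off [ 0.0006  0.0028 -0.0006 -0.001  -0.003  -0.0007]
[[-1.1, -0.5], [1.4, -0.3], [0.1, 1.1], [0.2, 1.1], [0.5, -0.3], [-0.6, -0.4], [-0.1, -0.3], [-1.5, -0.8], [0.3, 0.2], [0.8, 0.6], [0.1, -0.0], [-0.4, -0.5], [0.2, 1.4], [0.6, -0.1], [-0.2, -1.1], [1.1, -1.4], [0.1, 0.1], [0.5, -0.0], [0.5, 0.4], [0.3, 0.3], [-2.4, 1.3], [1.2, -0.4], [-1.9, 1.4], [0.1, -0.3], [0.1, -0.1], [1.1, -0.9]]
[0.0019 0.0021 0.0049 0.0009 0.002  0.0022 0.0076 0.0008]
--- with gripped handle
ped [ 0.5814 -0.1858  0.355   0.0148] cradle [0.5537 0.1226 0.3563 0.0451] off [-0.0001  0.0034  0.0012  0.0042  0.0011 -0.0014 -0.0112 -0.0049]
[0.2, 1.5, -0.7, -1.7, 2.1, 0.8, 2.2, -0.8, -2.5, 1.7, -2.4]
[0.0017 0.0007 0.0049 0.0009 0.0017 0.0009 0.0075 0.0008 0.0005 0.0013
 0.0007 0.004  0.0032 0.0016 0.0004 0.0013]
```

```bash
python3 dl.py .4716 -.2264 .0775 .354
```

```text
9.9667 [ 0.4588 -0.2302  0.1124] [[-0.0, -0.347, 0.938], [0.0, 0.938, 0.347], [-1.0, 0.0, 0.0]]
(array([ 1.396, -0.036,  0.532]), array([ 0.001,  0.001, -0.004]))
```

Request:
arm_command --deltas '[{"translation":[0.4,-0.02,0.1],"turn":[0,0,0]},{"translation":[0.9,-0.04,0.3],"turn":[0,0,0]},{"translation":[1.4,-0.04,0.53],"turn":[0,0,0]},{"translation":[1.4,-0.04,0.53],"turn":[0,0,0]},{"translation":[1.4,-0.04,0.53],"turn":[0,0,0]},{"translation":[1.4,-0.04,0.53],"turn":[0,0,0]},{"translation":[1.4,-0.04,0.53],"turn":[0,0,0]}]'

```text
time_s: 10.55
ee_pos: [0.4716, -0.2277, 0.0783]
eef_rot: [-0.713, 1.569, -0.36]
force: [-0.1, -0.1, -1.4]
grip_width: 0.0176
```

```bash
python3 dl.py .4716 -.2264 .0775 .354; python3 look.py scene s8;python3 look.py top t8; python3 look.py wrist w8;python3 -c "
import cv2
from station import ctrl
o=ctrl.get_obs();print(o['force'],o['moment'])
import numpy as np
b=cv2.imread('pics/s8.png')[160:260,230:340]
cv2.imwrite('pics/ts8.png',cv2.resize(b,None,fx=6,fy=6,interpolation=3))"
```

```text
10.55 [ 0.4716 -0.2277  0.0783] [[0.001, -0.345, 0.938], [-0.0, 0.938, 0.345], [-1.0, -0.001, 0.001]]
(array([0.033, 0.05 , 0.019]), array([-0.014,  0.012,  0.01 ]))
10.55 [ 0.4716 -0.2277  0.0783] [-0.52  0.41  1.74  0.    0.99 -2.44]
cam [1.581 0.287 1.322]
10.6 [ 0.4716 -0.2278  0.0784] [-0.52  0.41  1.74  0.    0.99 -2.44]
cam [ 0.367 -0.06   1.157]
10.65 [ 0.4715 -0.2278  0.0783] [-0.52  0.41  1.74  0.    0.99 -2.44]
cam [ 0.399 -0.255  0.24 ]
[ 0.04131428 -0.31375486 -2.0136391 ] [0.06451952 0.07899786 0.01368749]
```

View pics/ts8.png

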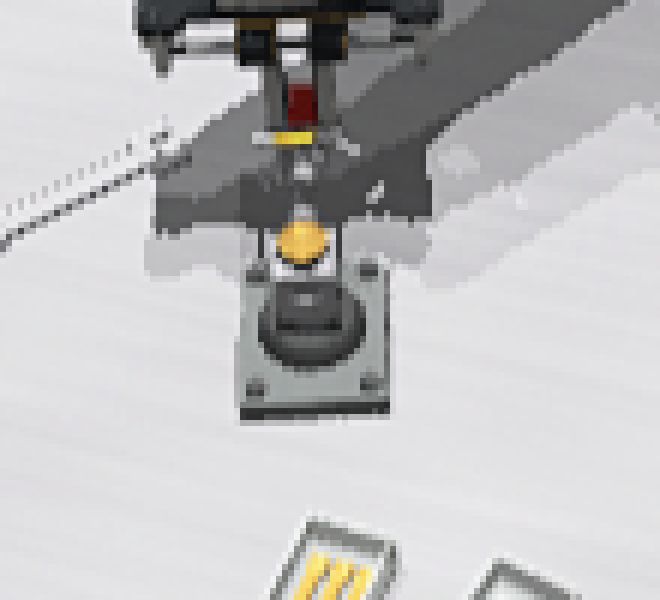

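View pics/w8.png

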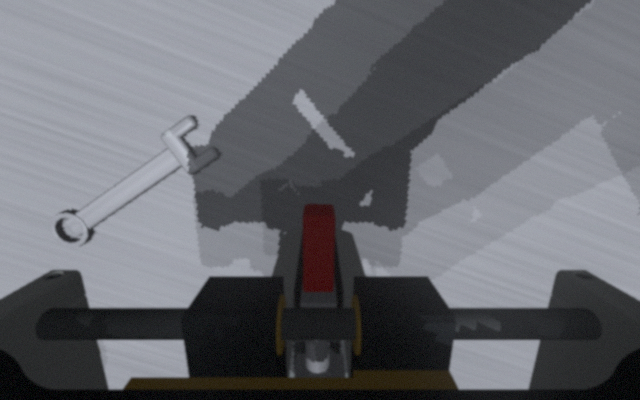

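In the scene view the cap (302,242) and the shank are in line, and the loop is open. I correct 1.2 mm sideways and go in by small steps.

Request:
arm_command --deltas '[{"translation":[0.03,0.05,0.1],"turn":[0,0,0]},{"translation":[0.03,0.05,0.2],"turn":[0,0,0]},{"translation":[0.03,0.05,0.3],"turn":[0,0,0]},{"translation":[0.03,0.05,0.4],"turn":[0,0,0]},{"translation":[0.03,0.05,0.4],"turn":[0,0,0]},{"translation":[0.03,0.05,0.4],"turn":[0,0,0]}]'

```text
time_s: 11.2
ee_pos: [0.4805, -0.223, 0.077]
eef_rot: [-0.39, 1.57, -0.037]
force: [-0.4, -0.7, -1.9]
grip_width: 0.0178
```

```bash
cat > st.py <<'E'
from h import *
o=ctrl.get_obs();p=o['ee_pos'];d=np.array([np.cos(.354),np.sin(.354),0]);n=np.array([-d[1],d[0],0])
q=p-np.array([.5814,-.1858,.06])
M=R.from_euler('xyz',o['eef_rot']).as_matrix()
print('t',round(o['time_s'],2),'along %.1f lat %.1f z %.1f mm'%(q@d*1e3,q@n*1e3,p[2]*1e3),'F along %.1f lat %.1f z %.1f'%(o['force']@d,o['force']@n,o['force'][2]),'moment',o['moment'].round(2),'g',round(o['grip_width']*1e3,1),'q6',o['qpos'][5].round(2))
print('tilt deg',np.degrees(np.arcsin(M[:,0]@d)).round(2),'yawerr',np.degrees(np.arcsin(M[:,2]@n)).round(2))
E
python3 st.py
```

```text
t 11.2 along -107.5 lat 0.1 z 77.0 mm F along -0.7 lat -0.5 z -1.9 moment [0.05 0.1  0.05] g 17.8 q6 -2.43
tilt deg 0.02 yawerr -0.07
```

Request:
arm_command --deltas '[{"translation":[0,0,0.04],"turn":[0,0,0]},{"translation":[0,0,0.08],"turn":[0,0,0]},{"translation":[0,0,0.12],"turn":[0,0,0]},{"translation":[0,0,0.16],"turn":[0,0,0]}]'

```text
time_s: 11.53
ee_pos: [0.4842, -0.2216, 0.077]
eef_rot: [-0.371, 1.57, -0.018]
force: [0.2, 0.7, -1.7]
grip_width: 0.0176
```

```bash
python3 st.py
```

```text
t 11.53 along -103.6 lat 0.1 z 77.0 mm F along 0.5 lat 0.6 z -1.7 moment [0.07 0.06 0.04] g 17.6 q6 -2.42
tilt deg 0.03 yawerr -0.09
```

Request:
arm_command --deltas '[{"translation":[0,0,0.04],"turn":[0,0,0]},{"translation":[0,0,0.08],"turn":[0,0,0]}]'

```text
time_s: 11.7
ee_pos: [0.4861, -0.2209, 0.077]
eef_rot: [-0.386, 1.57, -0.033]
force: [-0.0, -0.3, -2.0]
grip_width: 0.0176
```

```bash
python3 st.py
```

```text
t 11.7 along -101.6 lat 0.1 z 77.0 mm F along -0.2 lat -0.3 z -2.0 moment [ 0.01  0.06 -0.03] g 17.6 q6 -2.42
tilt deg 0.03 yawerr -0.08
```

Request:
arm_command --deltas '[{"translation":[0,0,0.04],"turn":[0,0,0]},{"translation":[0,0,0.08],"turn":[0,0,0]}]'

```text
time_s: 11.87
ee_pos: [0.488, -0.2202, 0.077]
eef_rot: [-0.461, 1.57, -0.108]
force: [1.3, 1.4, -1.5]
grip_width: 0.0179
```

```bash
python3 st.py
```

```text
t 11.87 along -99.5 lat 0.1 z 77.0 mm F along 1.7 lat 0.8 z -1.5 moment [0.11 0.11 0.02] g 17.9 q6 -2.42
tilt deg 0.03 yawerr -0.08
```

Request:
arm_command --deltas '[{"translation":[0,0,0.03],"turn":[0,0,0]},{"translation":[0,0,0.06],"turn":[0,0,0]}]'

```text
time_s: 12.03
ee_pos: [0.4894, -0.2197, 0.077]
eef_rot: [-0.327, 1.57, 0.026]
force: [0.2, 0.1, -1.0]
grip_width: 0.0178
```

```bash
python3 st.py
```

```text
t 12.03 along -98.1 lat 0.1 z 77.0 mm F along 0.2 lat 0.0 z -1.0 moment [0.05 0.1  0.01] g 17.8 q6 -2.41
tilt deg 0.02 yawerr -0.08
```

Request:
arm_command --deltas '[{"translation":[0,0,0.03],"turn":[0,0,0]},{"translation":[0,0,0.06],"turn":[0,0,0]}]'

```text
time_s: 12.2
ee_pos: [0.4908, -0.2192, 0.077]
eef_rot: [-0.35, 1.57, 0.002]
force: [0.4, -0.3, -1.5]
grip_width: 0.0173
```

```bash
python3 st.py
```

```text
t 12.2 along -96.6 lat 0.1 z 77.0 mm F along 0.3 lat -0.4 z -1.5 moment [ 0.07  0.05 -0.05] g 17.3 q6 -2.41
tilt deg 0.02 yawerr -0.08
```

Request:
arm_command --deltas '[{"translation":[0,0,0.03],"turn":[0,0,0]},{"translation":[0,0,0.06],"turn":[0,0,0]},{"translation":[0,0,0.09],"turn":[0,0,0]}]'

```text
time_s: 12.45
ee_pos: [0.4929, -0.2184, 0.077]
eef_rot: [-0.393, 1.57, -0.04]
force: [0.6, 0.4, -1.4]
grip_width: 0.0178
```

```bash
python3 st.py
```

```text
t 12.45 along -94.4 lat 0.1 z 77.0 mm F along 0.7 lat 0.2 z -1.4 moment [ 0.01  0.13 -0.  ] g 17.8 q6 -2.41
tilt deg 0.02 yawerr -0.08
```

Request:
arm_command --deltas '[{"translation":[0,0,0.03],"turn":[0,0,0]},{"translation":[0,0,0.06],"turn":[0,0,0]},{"translation":[0,0,0.09],"turn":[0,0,0]}]'

```text
time_s: 12.7
ee_pos: [0.495, -0.2177, 0.077]
eef_rot: [-0.446, 1.57, -0.093]
force: [0.1, -0.8, -2.5]
grip_width: 0.0177
```

```bash
python3 st.py
```

```text
t 12.7 along -92.1 lat 0.1 z 77.0 mm F along -0.2 lat -0.8 z -2.5 moment [0.02 0.07 0.02] g 17.7 q6 -2.41
tilt deg 0.03 yawerr -0.08
```

```bash
python3 look.py scene s9;python3 look.py wrist w9;python3 -c "
import cv2
b=cv2.imread('pics/s9.png')[170:250,230:340]
cv2.imwrite('pics/ts9.png',cv2.resize(b,None,fx=7,fy=7,interpolation=3))"
```

```text
12.7 [ 0.495  -0.2177  0.077 ] [-0.48  0.45  1.69  0.    1.   -2.41]
cam [1.581 0.287 1.322]
12.75 [ 0.4951 -0.2176  0.077 ] [-0.48  0.45  1.69  0.    1.   -2.41]
cam [ 0.422 -0.245  0.239]
```

View pics/ts9.png

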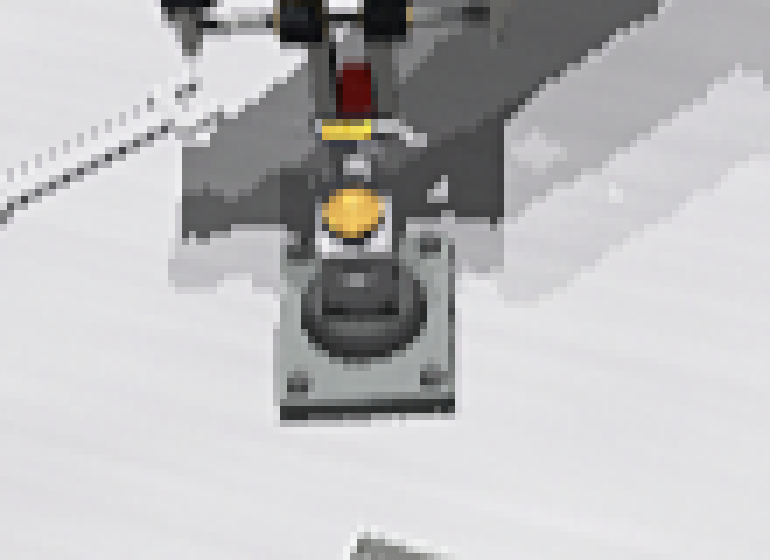

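The shank's end is hidden behind the cap at (355,210) and there is no axial force, so the nose seems to be in the hole. Carrying on gently.

Request:
arm_command --deltas '[{"translation":[0,0,0.04],"turn":[0,0,0]},{"translation":[0,0,0.08],"turn":[0,0,0]},{"translation":[0,0,0.12],"turn":[0,0,0]},{"translation":[0,0,0.16],"turn":[0,0,0]},{"translation":[0,0,0.2],"turn":[0,0,0]}]'

```text
time_s: 13.22
ee_pos: [0.4997, -0.2159, 0.077]
eef_rot: [-0.339, 1.57, 0.014]
force: [0.2, -0.2, -2.9]
grip_width: 0.0175
```

```bash
python3 st.py
```

```text
t 13.22 along -87.1 lat 0.1 z 77.0 mm F along 0.1 lat -0.3 z -2.9 moment [ 0.02  0.11 -0.  ] g 17.5 q6 -2.4
tilt deg 0.02 yawerr -0.08
```

Request:
arm_command --deltas '[{"translation":[0,0,0.04],"turn":[0,0,0]},{"translation":[0,0,0.08],"turn":[0,0,0]},{"translation":[0,0,0.12],"turn":[0,0,0]},{"translation":[0,0,0.16],"turn":[0,0,0]},{"translation":[0,0,0.2],"turn":[0,0,0]}]'

```text
time_s: 13.63
ee_pos: [0.5044, -0.2142, 0.077]
eef_rot: [-0.459, 1.57, -0.106]
force: [0.9, 0.2, -1.9]
grip_width: 0.0177
```

```bash
python3 st.py
```

```text
t 13.63 along -82.0 lat 0.0 z 77.0 mm F along 0.9 lat -0.2 z -1.9 moment [0.04 0.1  0.05] g 17.7 q6 -2.39
tilt deg 0.03 yawerr -0.08
```

Request:
arm_command --deltas '[{"translation":[0,0,0.05],"turn":[0,0,0]},{"translation":[0,0,0.1],"turn":[0,0,0]},{"translation":[0,0,0.15],"turn":[0,0,0]},{"translation":[0,0,0.2],"turn":[0,0,0]},{"translation":[0,0,0.25],"turn":[0,0,0]},{"translation":[0,0,0.3],"turn":[0,0,0]},{"translation":[0,0,0.35],"turn":[0,0,0]},{"translation":[0,0,0.4],"turn":[0,0,0]}]'

```text
time_s: 14.3
ee_pos: [0.5138, -0.2107, 0.077]
eef_rot: [-0.414, 1.57, -0.062]
force: [-0.1, 0.3, -1.6]
grip_width: 0.0174
```

```bash
python3 st.py
```

```text
t 14.3 along -72.1 lat 0.1 z 77.0 mm F along 0.0 lat 0.4 z -1.6 moment [0.01 0.11 0.03] g 17.4 q6 -2.38
tilt deg 0.02 yawerr -0.08
```

Request:
arm_command --deltas '[{"translation":[0,0,0.04],"turn":[0,0,0]},{"translation":[0,0,0.08],"turn":[0,0,0]},{"translation":[0,0,0.12],"turn":[0,0,0]},{"translation":[0,0,0.16],"turn":[0,0,0]},{"translation":[0,0,0.2],"turn":[0,0,0]},{"translation":[0,0,0.24],"turn":[0,0,0]}]'

```text
time_s: 14.8
ee_pos: [0.5194, -0.2087, 0.077]
eef_rot: [-0.37, 1.57, -0.017]
force: [0.6, -0.1, -2.2]
grip_width: 0.0176
```

```bash
python3 st.py
```

```text
t 14.8 along -66.1 lat 0.0 z 77.0 mm F along 0.5 lat -0.3 z -2.2 moment [0.01 0.11 0.02] g 17.6 q6 -2.37
tilt deg 0.03 yawerr -0.08
```

Request:
arm_command --deltas '[{"translation":[0,0,0.04],"turn":[0,0,0]},{"translation":[0,0,0.08],"turn":[0,0,0]},{"translation":[0,0,0.12],"turn":[0,0,0]},{"translation":[0,0,0.16],"turn":[0,0,0]}]'

```text
time_s: 15.13
ee_pos: [0.5232, -0.2073, 0.077]
eef_rot: [-0.438, 1.57, -0.086]
force: [-0.0, -0.4, -2.0]
grip_width: 0.0176
```

```bash
python3 st.py
```

```text
t 15.13 along -62.0 lat 0.0 z 77.0 mm F along -0.1 lat -0.4 z -2.0 moment [0.02 0.09 0.02] g 17.6 q6 -2.37
tilt deg 0.02 yawerr -0.08
```

Request:
arm_command --deltas '[{"translation":[0,0,0.03],"turn":[0,0,0]},{"translation":[0,0,0.06],"turn":[0,0,0]}]'

```text
time_s: 15.3
ee_pos: [0.5246, -0.2068, 0.077]
eef_rot: [-0.377, 1.57, -0.024]
force: [-0.2, -0.4, -1.8]
grip_width: 0.0179
```

```bash
python3 st.py
```

```text
t 15.3 along -60.6 lat 0.0 z 77.0 mm F along -0.3 lat -0.3 z -1.8 moment [0.04 0.08 0.06] g 17.9 q6 -2.36
tilt deg 0.03 yawerr -0.08
```

Request:
arm_command --deltas '[{"translation":[0,0,0.03],"turn":[0,0,0]},{"translation":[0,0,0.06],"turn":[0,0,0]}]'

```text
time_s: 15.47
ee_pos: [0.526, -0.2062, 0.077]
eef_rot: [-0.322, 1.57, 0.031]
force: [-0.1, 0.0, -2.1]
grip_width: 0.0178
```

```bash
python3 st.py
```

```text
t 15.47 along -59.1 lat 0.0 z 77.0 mm F along -0.1 lat 0.1 z -2.1 moment [ 0.01  0.07 -0.05] g 17.8 q6 -2.36
tilt deg 0.02 yawerr -0.08
```

Request:
arm_command --deltas '[{"translation":[0,0,0.02],"turn":[0,0,0]},{"translation":[0,0,0.04],"turn":[0,0,0]}]'

```text
time_s: 15.63
ee_pos: [0.5269, -0.2059, 0.077]
eef_rot: [-0.417, 1.57, -0.064]
force: [0.3, 0.4, -2.7]
grip_width: 0.0178
```

```bash
python3 st.py
```

```text
t 15.63 along -58.1 lat 0.0 z 77.0 mm F along 0.5 lat 0.2 z -2.7 moment [0.04 0.06 0.03] g 17.8 q6 -2.36
tilt deg 0.02 yawerr -0.08
```

Request:
arm_command --deltas '[{"translation":[0,0,0.02],"turn":[0,0,0]},{"translation":[0,0,0.04],"turn":[0,0,0]}]'

```text
time_s: 15.8
ee_pos: [0.5278, -0.2056, 0.077]
eef_rot: [-0.422, 1.57, -0.069]
force: [0.4, 0.2, -2.1]
grip_width: 0.0176
```

```bash
python3 st.py
```

```text
t 15.8 along -57.1 lat 0.0 z 77.0 mm F along 0.5 lat 0.1 z -2.1 moment [ 0.02  0.04 -0.02] g 17.6 q6 -2.36
tilt deg 0.03 yawerr -0.08
```

Request:
arm_command --deltas '[{"translation":[0,0,0.02],"turn":[0,0,0]},{"translation":[0,0,0.03],"turn":[0,0,0]}]'

```text
time_s: 15.97
ee_pos: [0.5282, -0.2055, 0.077]
eef_rot: [-2.823, 1.571, -2.47]
force: [-3.6, -1.6, 0.2]
grip_width: 0.0178
```

```bash
python3 st.py
```

```text
t 15.97 along -56.7 lat -0.0 z 77.0 mm F along -3.9 lat -0.3 z 0.2 moment [-0.24  0.8   0.09] g 17.8 q6 -2.36
tilt deg -0.02 yawerr -0.08
```

Request:
arm_command --deltas '[{"translation":[0,0,0.01],"turn":[0,0,0]},{"translation":[0,0,0.01],"turn":[0,0,0]},{"translation":[0,0,0.01],"turn":[0,0,0]}]'

```text
time_s: 16.22
ee_pos: [0.5282, -0.2054, 0.077]
eef_rot: [2.948, 1.57, -2.982]
force: [-5.0, -2.7, 0.7]
grip_width: 0.0176
```

```bash
python3 st.py; python3 look.py scene s10 loop_tab;python3 look.py wrist w10; python3 look.py top t10;python3 -c "
import cv2,numpy as np
b=cv2.imread('pics/s10.png')[170:250,230:340];a=cv2.imread('pics/t10.png')[150:230,310:420]
cv2.imwrite('pics/ts10.png',cv2.resize(np.hstack([b,a]),None,fx=3.6,fy=3.6,interpolation=3))"
```

```text
t 16.22 along -56.7 lat 0.0 z 77.0 mm F along -5.6 lat -0.8 z 0.7 moment [-0.31  0.89  0.05] g 17.6 q6 -2.36
tilt deg -0.04 yawerr -0.08
16.2167 [ 0.5282 -0.2054  0.077 ] [-0.44  0.5   1.61 -0.    1.03 -2.36]
cam [1.581 0.287 1.322]
loop_tab [([356.4, 182.9], 0.49), ([425.1, 223.8], 0.48), ([277.4, 195.4], 0.4)]
16.3167 [ 0.5283 -0.2055  0.077 ] [-0.44  0.5   1.61 -0.    1.03 -2.36]
cam [ 0.456 -0.232  0.239]
16.3667 [ 0.5283 -0.2055  0.077 ] [-0.44  0.5   1.61 -0.    1.03 -2.36]
cam [ 0.367 -0.06   1.157]
```

View pics/ts10.png

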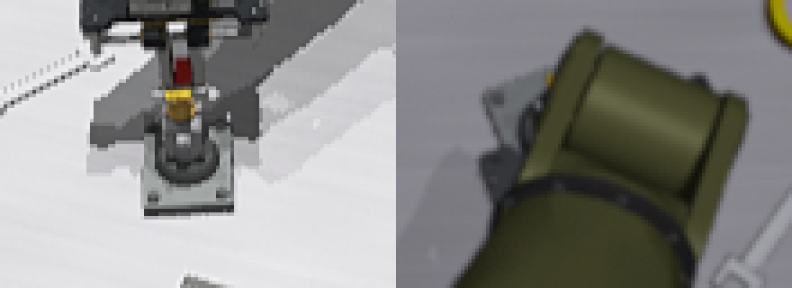

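View pics/w10.png

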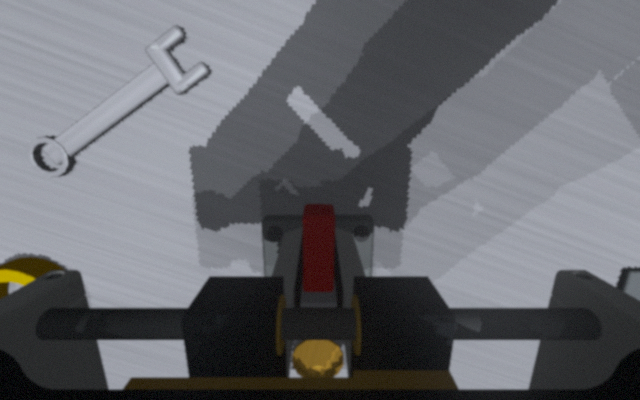

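The pin seated at along −56.7, where the fit predicted it. The scene crop shows the tip sticking out at the far face (182,137), and the loop is still open. Now let go of the handle.

Request:
arm_command --deltas '[{"translation":[0,0,-0.02],"turn":[0,0,0]},{"translation":[0,0,-0.02],"turn":[0,0,0]}]'

```text
time_s: 16.58
ee_pos: [0.5282, -0.2055, 0.077]
eef_rot: [-0.374, 1.57, -0.021]
force: [-1.7, -1.1, -2.2]
grip_width: 0.0179
```

```bash
python3 st.py
```

```text
t 16.58 along -56.7 lat 0.0 z 77.0 mm F along -2.0 lat -0.5 z -2.2 moment [-0.12  0.43  0.02] g 17.9 q6 -2.36
tilt deg 0.03 yawerr -0.08
```

Request:
arm_command --deltas '[{"translation":[0,0,0],"turn":[0,0,0]},{"translation":[0,0,0],"turn":[0,0,0]},{"translation":[0,0,0],"turn":[0,0,0]},{"translation":[0,0,0],"turn":[0,0,0]},{"translation":[0,0,0],"turn":[0,0,0]},{"translation":[0,0,0],"turn":[0,0,0]}]' --gripper 50

```text
time_s: 17.08
ee_pos: [0.5283, -0.2054, 0.0771]
eef_rot: [-0.501, 1.57, -0.148]
force: [0.0, 0.7, -0.2]
grip_width: 0.0496
```

```bash
python3 st.py; python3 look.py wrist w11
```

```text
t 17.08 along -56.6 lat -0.0 z 77.1 mm F along 0.3 lat 0.6 z -0.2 moment [ 0.02  0.05 -0.04] g 49.6 q6 -2.36
tilt deg 0.04 yawerr -0.08
17.0833 [ 0.5283 -0.2054  0.0771] [-0.44  0.5   1.61  0.    1.03 -2.36]
cam [ 0.455 -0.232  0.239]
```

View pics/w11.png

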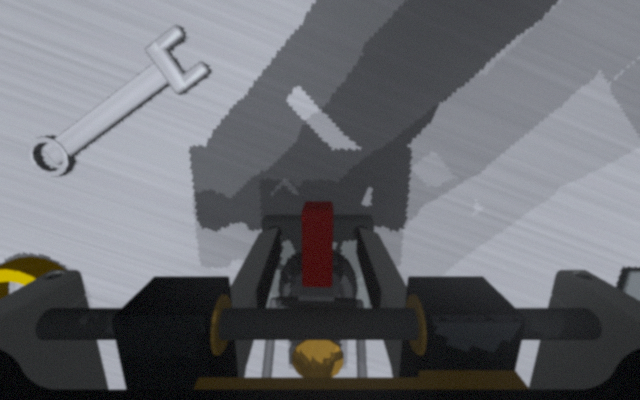

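The pin stays in place, the handle at (318,245) is free and the cap shows at (318,358). I'll rise, close the fingers and turn the wrist half round, which gives room to tilt for the press.

Request:
arm_command --deltas '[{"translation":[-0.8,0,0],"turn":[0,0,0]},{"translation":[-1.8,0,0],"turn":[0,0,0]},{"translation":[-3,0,0],"turn":[0,0,0]},{"translation":[-4.2,0,0],"turn":[0,0,0]},{"translation":[-5.4,0,0],"turn":[0,0,0]},{"translation":[-6.5,0,0],"turn":[1.4,0,0]},{"translation":[-7,0,0],"turn":[2.8,0,0]},{"translation":[-7,0,0],"turn":[4.2,0,0]},{"translation":[-7,0,0],"turn":[5.6,0,0]},{"translation":[-7,0,0],"turn":[7,0,0]},{"translation":[-7,0,0],"turn":[8.4,0,0]},{"translation":[-7,0,0],"turn":[9.8,0,0]}]'

```text
time_s: 18.13
ee_pos: [0.5281, -0.2054, 0.2521]
eef_rot: [0.357, 1.57, -0.152]
force: [-0.7, 0.5, 0.4]
grip_width: 0.05
```

Request:
arm_command --deltas '[{"translation":[0,0,0],"turn":[1.4,0,0]},{"translation":[0,0,0],"turn":[2.8,0,0]},{"translation":[0,0,0],"turn":[4.2,0,0]},{"translation":[0,0,0],"turn":[5.6,0,0]},{"translation":[0,0,0],"turn":[7,0,0]},{"translation":[0,0,0],"turn":[8.4,0,0]},{"translation":[0,0,0],"turn":[9.8,0,0]},{"translation":[0,0,0],"turn":[11.2,0,0]},{"translation":[0,0,0],"turn":[12.6,0,0]},{"translation":[0,0,0],"turn":[14,0,0]},{"translation":[0,0,0],"turn":[15.4,0,0]},{"translation":[0,0,0],"turn":[16.8,0,0]}]' --gripper 0 --force 20

```text
time_s: 19.13
ee_pos: [0.5282, -0.2054, 0.252]
eef_rot: [1.938, 1.57, -0.037]
force: [-0.2, -0.4, -0.3]
grip_width: 0.0005
```

Request:
arm_command --deltas '[{"translation":[0,0,0],"turn":[1.4,0,0]},{"translation":[0,0,0],"turn":[2.8,0,0]},{"translation":[0,0,0],"turn":[4.2,0,0]},{"translation":[0,0,0],"turn":[5.6,0,0]},{"translation":[0,0,0],"turn":[7,0,0]},{"translation":[0,0,0],"turn":[8.4,0,0]},{"translation":[0,0,0],"turn":[9.4,0,0]},{"translation":[0,0,0],"turn":[9.4,0,0]},{"translation":[0,0,0],"turn":[9.4,0,0]}]'

```text
time_s: 19.88
ee_pos: [0.5281, -0.2054, 0.252]
eef_rot: [2.706, 1.57, -0.08]
force: [-0.2, 0.1, -0.1]
grip_width: 0.0002
```

```bash
python3 st.py; python3 look.py wrist w12; python3 look.py top t12; python3 look.py scene s12; python3 -c "
import cv2,numpy as np
b=cv2.imread('pics/s12.png')[160:250,230:330];a=cv2.imread('pics/t12.png')[140:230,310:410]
cv2.imwrite('pics/ts12.png',cv2.resize(np.hstack([b,a]),None,fx=4,fy=4,interpolation=3))"
```

```text
t 19.88 along -56.8 lat 0.1 z 252.0 mm F along -0.2 lat 0.1 z -0.1 moment [ 0.01  0.15 -0.01] g 0.2 q6 0.78
tilt deg 0.03 yawerr -0.09
19.8833 [ 0.5281 -0.2054  0.252 ] [-0.44  0.32  1.43  0.    1.39  0.78]
cam [ 0.601 -0.179  0.414]
19.9333 [ 0.5282 -0.2054  0.252 ] [-0.44  0.32  1.43  0.    1.39  0.78]
cam [ 0.367 -0.06   1.157]
19.9833 [ 0.5282 -0.2054  0.2521] [-0.44  0.32  1.43  0.    1.39  0.78]
cam [1.581 0.287 1.322]
```

View pics/w12.png

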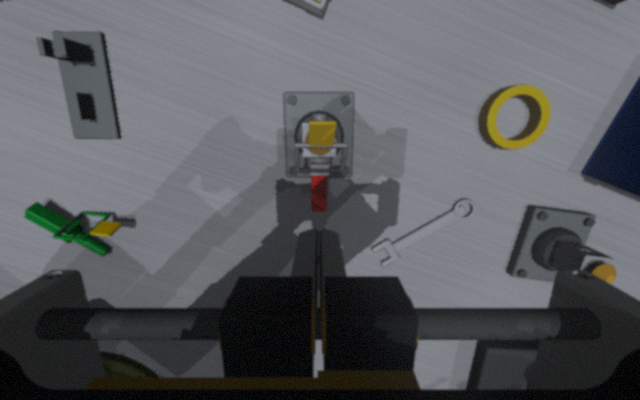

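View pics/ts12.png

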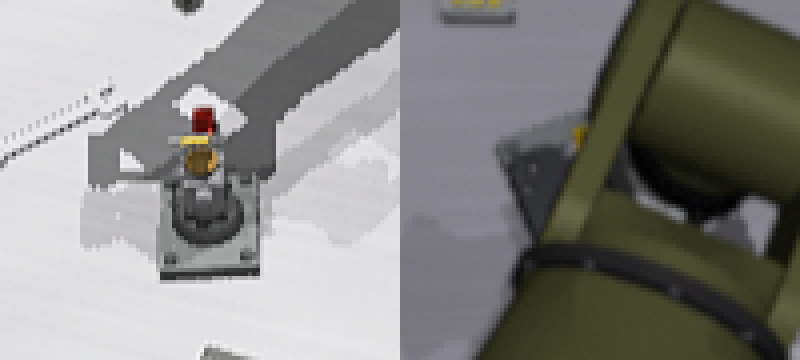

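Wrist view from above: tab at (321,135), bar at row 147, red handle at (319,193), all in line with the pedestal (318,135). I'll check the predicted tab pose against this picture and work out the press arc.

```bash
cat > press.py <<'E'
from h import *
import pickle,sys
PED=np.array([.5814,-.1858,0]);YAW=.354;AX=.0743
d=np.array([np.cos(YAW),np.sin(YAW),0]);n_=np.array([-d[1],d[0],0]);up=np.array([0,0,1.])
H=PED+d*(-.030)+up*(AX+.020)
F=np.diag([1,-1,-1.])
def pose(th,c=0.,L=.065,out=0.):
    e=.75-th; u=np.cos(e)*d+np.sin(e)*up; n=-np.sin(e)*d+np.cos(e)*up
    return H+(L+out)*u+(.002+.019+c)*n, tilt(YAW,e)@F
E
python3 - <<'E'
from press import *
c=pickle.load(open('pics/w12.pkl','rb'));off=np.array([-.0001,.0034,.0012]);rot=np.array([.0042,.0011,-.0014])
cc=(c[0],c[1]+c[2]@off,c[2]@R.from_rotvec(rot).as_matrix())
e=.75;u=np.cos(e)*d+np.sin(e)*up;n=-np.sin(e)*d+np.cos(e)*up
for L in (.043,.075):
    for y in (-.012,.012):
        print(L,y,proj(cc,H+L*u+n_*y+.002*n).round(1))
for y in (-.024,.024): print('bar',proj(cc,H+.043*u+n_*y).round(1))
S=PED-.018*d+AX*up
for a in (-.064,-.016):
    for y in (-.009,.009): print('handle',a,y,proj(cc,S+a*d+y*n_+.012*up).round(1))
import cv2
im=cv2.imread('pics/w12.png')[80:225,260:380]; cv2.imwrite('pics/w12c.png',cv2.resize(im,None,fx=4,fy=4,interpolation=3))
E
```

```text
0.043 -0.012 [330.4 137.7]
0.043 0.012 [305.3 137.6]
0.075 -0.012 [331.8 111.5]
0.075 0.012 [304.  111.4]
bar [342.9 136.2]
bar [292.8 136. ]
handle -0.064 -0.009 [325.4 208.2]
handle -0.064 0.009 [309.8 208.1]
handle -0.016 -0.009 [325.8 166.8]
handle -0.016 0.009 [309.6 166.8]
```

View pics/w12c.png

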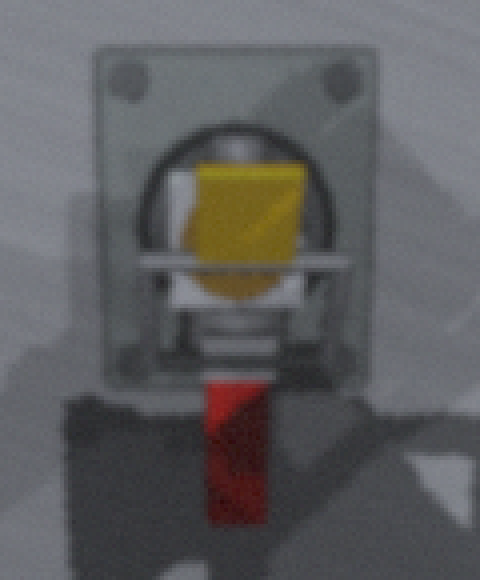

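```bash
python3 - <<'E'
from press import *
c=pickle.load(open('pics/w12.pkl','rb'));off=np.array([-.0001,.0034,.0012]);rot=np.array([.0042,.0011,-.0014])
cc=(c[0],c[1]+c[2]@off,c[2]@R.from_rotvec(rot).as_matrix())
for k,C in (('corr',cc),('nom',c)):
  print(k)
  for x,y in ((-.055,-.045),(-.055,.045),(.055,-.045),(.055,.045)): print('plate',x,y,proj(C,PED+x*d+y*n_+.018*up).round(1))
  for x,y in ((-.018,-.018),(-.018,.018),(.018,-.018),(.018,.018)): print('block',x,y,proj(C,PED+x*d+y*n_+(AX+.014)*up).round(1))
  print('cap',proj(C,PED+(AX+.035)*up).round(1))
E
```

```text
corr
plate -0.055 -0.045 [351.  174.5]
plate -0.055 0.045 [284.4 174.3]
plate 0.055 -0.045 [353.8  88. ]
plate 0.055 0.045 [282.1  87.7]
block -0.018 -0.018 [334.3 152.6]
block -0.018 0.018 [301.3 152.5]
block 0.018 -0.018 [334.9 118.3]
block 0.018 0.018 [300.9 118.2]
cap [317.8 136.8]
nom
plate -0.055 -0.045 [351.1 175.8]
plate -0.055 0.045 [284.7 175.7]
plate 0.055 -0.045 [353.9  89.5]
plate 0.055 0.045 [282.2  89.4]
block -0.018 -0.018 [334.4 154.5]
block -0.018 0.018 [301.5 154.5]
block 0.018 -0.018 [335.  120.5]
block 0.018 0.018 [301.  120.4]
cap [318.  139.1]
```

The pedestal prediction matches. The bar and tab sit about 5 mm back and 2 to 3 mm to the right of nominal. That fits a free pin drooped about 3° in its clearance, with a slight roll. I'll aim the press for that.

```bash
cat >> press.py <<'E'
def pose2(e,p=.06,c=0.,L=.065,lat=-.002):
    Hh=PED+d*(-.030-.020*p)+up*(AX+.020-.030*p)+n_*lat
    u=np.cos(e)*d+np.sin(e)*up; n=-np.sin(e)*d+np.cos(e)*up
    return Hh+L*u+(.002+.019+c)*n, tilt(YAW,e)@F
E
python3 - <<'E'
from press import *
P,M=pose2(.81,.06,.03); print(P.round(4),(P-PED)@d, delta(P,M))
E
```

```text
[ 0.5602 -0.1958  0.1747] -0.023321247751013616 (array([ 3.092,  0.083, -1.335]), array([1.100e-02, 9.276e+00, 2.000e-03]))
```

Request:
arm_command --deltas '[{"translation":[0.3,0,-0.1],"turn":[0,1.3,0]},{"translation":[0.7,0,-0.3],"turn":[0,2.6,0]},{"translation":[1.1,0,-0.5],"turn":[0,3.9,0]},{"translation":[1.5,0,-0.7],"turn":[0,5.2,0]},{"translation":[2,0,-0.9],"turn":[0,6.5,0]},{"translation":[2.6,0.08,-1.1],"turn":[0,7.8,0]},{"translation":[3.1,0.08,-1.33],"turn":[0,9.1,0]},{"translation":[3.1,0.08,-1.33],"turn":[0,9.28,0]},{"translation":[3.1,0.08,-1.33],"turn":[0,9.28,0]},{"translation":[3.1,0.08,-1.33],"turn":[0,9.28,0]}]'

```text
time_s: 20.87
ee_pos: [0.56, -0.1961, 0.1746]
eef_rot: [3.141, 0.762, 0.352]
force: [-0.1, 0.0, -0.3]
grip_width: 0.0006
```

```bash
cat > ps.py <<'E'
from press import *
import sys
o=ctrl.get_obs();p=o['ee_pos'];M=R.from_euler('xyz',o['eef_rot']).as_matrix()
tx=M[:,0];tip=p+.019*tx
f=o['force'];print('t %.2f'%o['time_s'],'tip along %.1f lat %.1f z %.1f (above axis %.1f)'%((tip-PED)@d*1e3,(tip-PED)@n_*1e3,tip[2]*1e3,(tip[2]-AX)*1e3),'tiltdeg %.1f'%np.degrees(np.arcsin(tx@d)),'press %.1f'%(-f@tx),'F',round(f@d,1),round(f@n_,1),round(f[2],1),'mom',o['moment'].round(2))
if len(sys.argv)>1:
    e,pp,c=map(float,sys.argv[1:4]); print(delta(*pose2(e,pp,c)))
E
python3 ps.py .81 .06 .008; python3 look.py wrist w13; python3 look.py scene s13;python3 -c "
import cv2,numpy as np
b=cv2.imread('pics/s13.png')[150:250,230:330]
cv2.imwrite('pics/ts13.png',cv2.resize(b,None,fx=6,fy=6,interpolation=3))"
```

```text
t 20.87 tip along -9.9 lat -2.3 z 161.4 (above axis 87.1) tiltdeg 46.3 press -0.2 F -0.0 0.0 -0.3 mom [-0.13  0.39  0.01]
(array([ 0.885, -0.01 , -0.015]), array([-0.003,  0.015, -0.013]))
20.8667 [ 0.56   -0.1961  0.1746] [-0.67  0.28  1.88  1.03  0.8  -0.14]
cam [ 0.502 -0.218  0.343]
20.9167 [ 0.5604 -0.196   0.1752] [-0.66  0.27  1.88  1.03  0.8  -0.14]
cam [1.581 0.287 1.322]
```

View pics/w13.png

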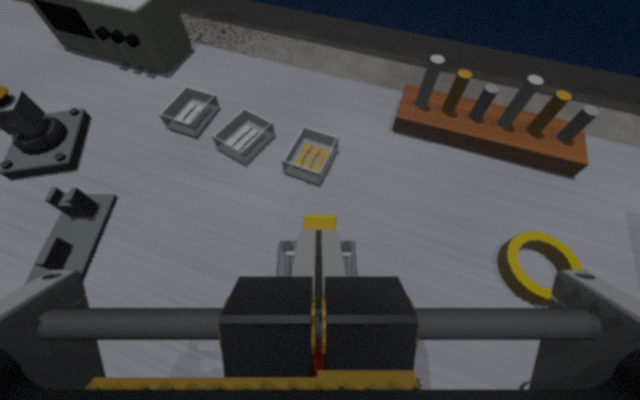

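View pics/ts13.png

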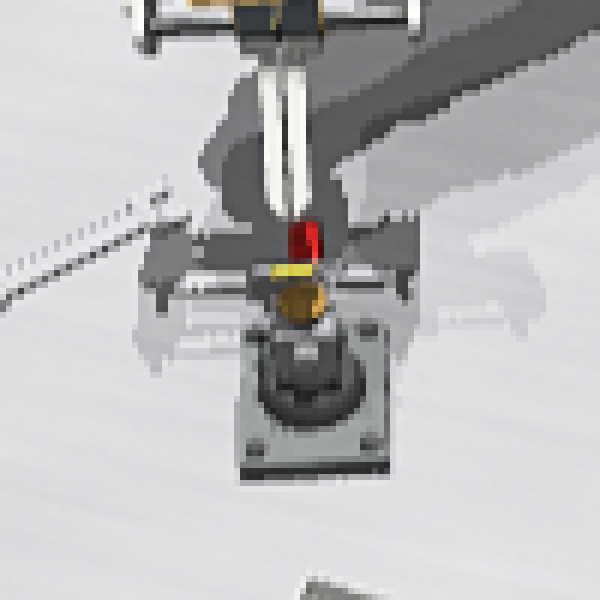

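The fingers (col 318) are in line with the tab (320,222), about 30 mm short of it along the press direction. Approaching.

Request:
arm_command --deltas '[{"translation":[0.3,0,0],"turn":[0,0,0]},{"translation":[0.6,0,0],"turn":[0,0,0]},{"translation":[0.8,0,0],"turn":[0,0,0]},{"translation":[0.88,0,0],"turn":[0,0,0]},{"translation":[0.88,0,0],"turn":[0,0,0]}]'

```text
time_s: 21.38
ee_pos: [0.5753, -0.1898, 0.1588]
eef_rot: [-3.141, 0.761, 0.354]
force: [0.6, 0.2, 0.2]
grip_width: 0.0005
```

```bash
python3 ps.py .81 .06 .0; python3 look.py wrist w14;python3 -c "
import cv2,numpy as np
b=cv2.imread('pics/w14.png')[180:290,260:380]
cv2.imwrite('pics/w14c.png',cv2.resize(b,None,fx=5,fy=5,interpolation=3))"
```

```text
t 21.38 tip along 6.7 lat -1.6 z 145.7 (above axis 71.4) tiltdeg 46.4 press -0.3 F 0.6 -0.0 0.2 mom [-0.16  0.42 -0.1 ]
(array([ 0.289,  0.015, -0.015]), array([-0.008,  0.004, -0.001]))
21.3833 [ 0.5753 -0.1898  0.1588] [-0.64  0.32  1.87  1.07  0.76 -0.16]
cam [ 0.517 -0.212  0.327]
```

View pics/w14c.png

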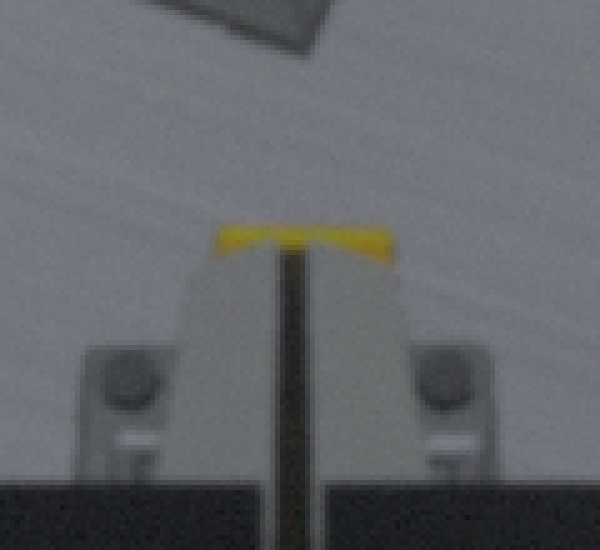

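Request:
arm_command --deltas '[{"translation":[0.06,0,0],"turn":[0,0,0]},{"translation":[0.12,0,0],"turn":[0,0,0]},{"translation":[0.18,0,0],"turn":[0,0,0]},{"translation":[0.24,0,0],"turn":[0,0,0]},{"translation":[0.29,0,0],"turn":[0,0,0]}]'

```text
time_s: 21.85
ee_pos: [0.5801, -0.1885, 0.1543]
eef_rot: [3.141, 0.76, 0.352]
force: [-0.4, -0.5, 0.5]
grip_width: 0.0007
```

```bash
python3 ps.py .73 .05 .0
```

```text
t 21.85 tip along 11.6 lat -2.1 z 141.2 (above axis 66.9) tiltdeg 46.4 press 0.7 F -0.5 -0.3 0.5 mom [-0.16  0.44 -0.02]
(array([ 0.233, -0.004, -0.082]), array([-0.011, -0.92 , -0.014]))
```

```bash
cat > rows.py <<'E'
from press import *
import sys
p=float(sys.argv[1]);c=float(sys.argv[2]);L=float(sys.argv[3])
fr=tool()
for e in map(float,sys.argv[4:]):
    t,r=delta(*pose2(e,p,c,L),fr); print(e,t.round(2),r.round(2))
E
python3 rows.py .055 0 .065 .77 .73 .69 .65 .61
```

```text
0.77 [ 0.13 -0.   -0.05] [-0.01 -0.46 -0.01]
0.73 [ 0.23 -0.   -0.08] [-0.01 -0.92 -0.01]
0.69 [ 0.34 -0.   -0.1 ] [-0.01 -1.38 -0.01]
0.65 [ 0.45 -0.   -0.12] [-0.01 -1.84 -0.01]
0.61 [ 0.56 -0.   -0.13] [-0.01 -2.3  -0.01]
```

Request:
arm_command --deltas '[{"translation":[0.13,0,-0.05],"turn":[0,-0.46,0]},{"translation":[0.23,0,-0.08],"turn":[0,-0.92,0]},{"translation":[0.34,0,-0.1],"turn":[0,-1.38,0]},{"translation":[0.45,0,-0.12],"turn":[0,-1.84,0]}]'

```text
time_s: 22.18
ee_pos: [0.5896, -0.1851, 0.1488]
eef_rot: [3.141, 0.923, 0.351]
force: [-0.8, -0.3, -0.4]
grip_width: 0.0004
```

```bash
python3 ps.py;python3 rows.py .05 0 .065 .61 .57 .53 .49 .45; python3 look.py wrist w15;python3 look.py scene s15;python3 -c "
import cv2,numpy as np
b=cv2.imread('pics/w15.png')[180:290,260:380];a=cv2.imread('pics/s15.png')[150:260,220:340]
cv2.imwrite('pics/w15c.png',cv2.resize(np.hstack([b,a]),None,fx=3.3,fy=3.3,interpolation=3))"
```

```text
t 22.18 tip along 19.4 lat -2.2 z 133.7 (above axis 59.4) tiltdeg 37.1 press 0.2 F -0.8 0.0 -0.4 mom [-0.13  0.48 -0.02]
0.61 [ 0.1  -0.01 -0.04] [-0.01 -0.43 -0.02]
0.57 [ 0.21 -0.01 -0.06] [-0.01 -0.89 -0.02]
0.53 [ 0.32 -0.01 -0.09] [-0.01 -1.35 -0.02]
0.49 [ 0.42 -0.01 -0.1 ] [-0.01 -1.81 -0.02]
0.45 [ 0.53 -0.01 -0.12] [-0.02 -2.27 -0.02]
22.1833 [ 0.5896 -0.1851  0.1488] [-0.56  0.35  1.77  0.78  0.75  0.14]
cam [ 0.557 -0.197  0.325]
22.2333 [ 0.5904 -0.1849  0.1493] [-0.56  0.35  1.77  0.77  0.75  0.15]
cam [1.581 0.287 1.322]
```

View pics/w15c.png

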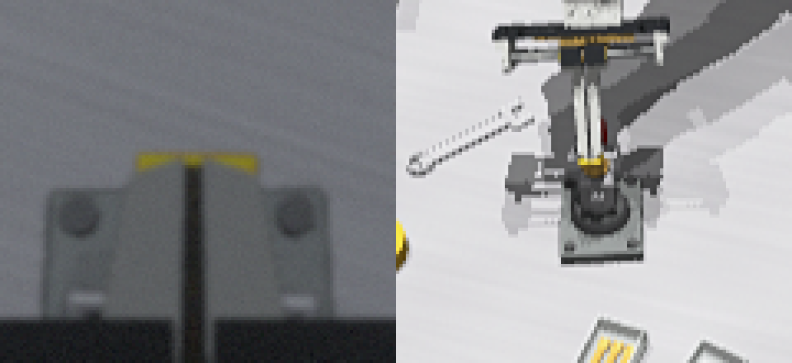

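Request:
arm_command --deltas '[{"translation":[0.1,0,-0.04],"turn":[0,-0.43,0]},{"translation":[0.21,0,-0.06],"turn":[0,-0.89,0]},{"translation":[0.32,0,-0.09],"turn":[0,-1.35,0]},{"translation":[0.42,0,-0.1],"turn":[0,-1.81,0]}]'

```text
time_s: 22.62
ee_pos: [0.5972, -0.1821, 0.1418]
eef_rot: [-3.141, 1.08, 0.353]
force: [-0.2, 0.5, 0.3]
grip_width: 0.0005
```

```bash
python3 ps.py;python3 rows.py .05 0 .065 .47 .45 .43 .41 .39 .37 .35 .33; python3 look.py wrist w16;python3 -c "
import cv2,numpy as np
b=cv2.imread('pics/w16.png')[160:290,240:400]
cv2.imwrite('pics/w16c.png',cv2.resize(b,None,fx=4,fy=4,interpolation=3))"
```

```text
t 22.62 tip along 25.1 lat -2.0 z 125.1 (above axis 50.8) tiltdeg 28.1 press 0.3 F -0.0 0.6 0.3 mom [-0.04  0.39 -0.04]
0.47 [ 0.05 -0.   -0.03] [-0.02 -0.24 -0.  ]
0.45 [ 0.11 -0.   -0.04] [-0.02 -0.47 -0.  ]
0.43 [ 0.16 -0.   -0.06] [-0.02 -0.7  -0.  ]
0.41 [ 0.21 -0.   -0.07] [-0.02 -0.93 -0.  ]
0.39 [ 0.27 -0.   -0.08] [-0.02 -1.16 -0.  ]
0.37 [ 0.32 -0.   -0.1 ] [-0.02 -1.39 -0.  ]
0.35 [ 0.37 -0.   -0.1 ] [-0.02 -1.62 -0.  ]
0.33 [ 0.43 -0.   -0.11] [-0.02 -1.85 -0.  ]
22.6167 [ 0.5972 -0.1821  0.1418] [-0.5   0.39  1.68  0.52  0.8   0.41]
cam [ 0.591 -0.185  0.321]
```

View pics/w16c.png

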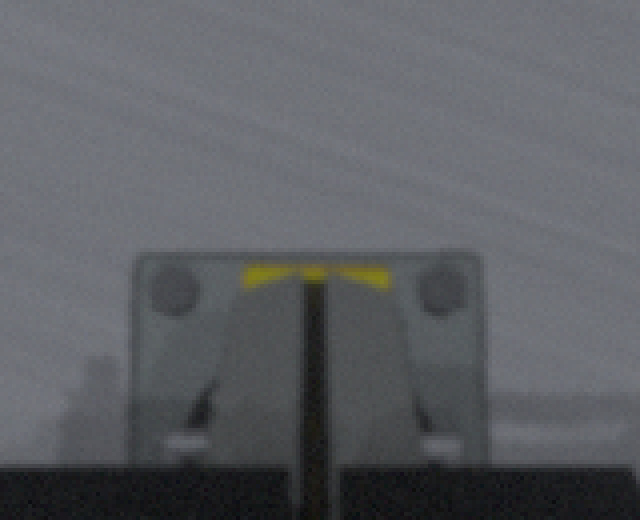

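Request:
arm_command --deltas '[{"translation":[0.05,0,-0.03],"turn":[0,-0.24,0]},{"translation":[0.11,0,-0.04],"turn":[0,-0.47,0]},{"translation":[0.16,0,-0.06],"turn":[0,-0.7,0]},{"translation":[0.21,0,-0.07],"turn":[0,-0.93,0]}]'

```text
time_s: 23.0
ee_pos: [0.6009, -0.1806, 0.1379]
eef_rot: [-3.139, 1.159, 0.355]
force: [-1.2, 0.4, 1.4]
grip_width: 0.0001
```

```bash
python3 ps.py;python3 rows.py .05 0 .065 .39 .37 .35 .33 
```

```text
t 23.00 tip along 27.7 lat -1.9 z 120.5 (above axis 46.2) tiltdeg 23.6 press 1.7 F -1.0 0.8 1.4 mom [-0.02  0.42 -0.  ]
0.39 [ 0.05  0.   -0.02] [-0.01 -0.25  0.01]
0.37 [ 0.11  0.   -0.04] [-0.01 -0.48  0.01]
0.35 [ 0.16  0.   -0.05] [-0.01 -0.71  0.01]
0.33 [ 0.21  0.   -0.06] [-0.01 -0.94  0.01]
```

Request:
arm_command --deltas '[{"translation":[0.05,0,-0.02],"turn":[0,-0.25,0]},{"translation":[0.11,0,-0.04],"turn":[0,-0.48,0]}]'

```text
time_s: 23.17
ee_pos: [0.6028, -0.1798, 0.1358]
eef_rot: [-3.138, 1.201, 0.356]
force: [-0.7, 0.9, 1.6]
grip_width: 0.0001
```

```bash
python3 ps.py;python3 rows.py .04 0 .066 .35 .33 .31 .29
```

```text
t 23.17 tip along 29.0 lat -1.8 z 118.1 (above axis 43.8) tiltdeg 21.2 press 1.6 F -0.3 1.1 1.6 mom [-0.09  0.48  0.05]
0.35 [ 0.04  0.01 -0.06] [-0.01 -0.23  0.01]
0.33 [ 0.09  0.01 -0.08] [-0.01 -0.46  0.01]
0.31 [ 0.15  0.01 -0.09] [-0.01 -0.68  0.01]
0.29 [ 0.2   0.01 -0.11] [-0.01 -0.91  0.01]
```

Request:
arm_command --deltas '[{"translation":[0.04,0,-0.05],"turn":[0,-0.23,0]},{"translation":[0.09,0,-0.07],"turn":[0,-0.46,0]}]'

```text
time_s: 23.33
ee_pos: [0.6051, -0.179, 0.1343]
eef_rot: [-3.138, 1.242, 0.357]
force: [-1.5, -0.0, 0.8]
grip_width: 0.0004
```

```bash
python3 ps.py;python3 rows.py .035 0 .067 .31 .29 .27 .25;python3 look.py wrist w17;python3 look.py scene s17;python3 -c "
import cv2,numpy as np
b=cv2.imread('pics/w17.png')[160:290,240:400];a=cv2.imread('pics/s17.png')[160:245,230:335];a=cv2.resize(a,(160,130),interpolation=3)
cv2.imwrite('pics/w17c.png',cv2.resize(np.hstack([b,a]),None,fx=2.5,fy=2.5,interpolation=3))"
```

```text
t 23.33 tip along 30.7 lat -1.8 z 116.3 (above axis 42.0) tiltdeg 18.9 press 1.2 F -1.4 0.5 0.8 mom [-0.11  0.46  0.03]
0.31 [ 0.05  0.01 -0.07] [-0.01 -0.22  0.01]
0.29 [ 0.11  0.01 -0.09] [-0.01 -0.45  0.01]
0.27 [ 0.16  0.01 -0.1 ] [-0.01 -0.68  0.01]
0.25 [ 0.22  0.01 -0.11] [-0.01 -0.91  0.01]
23.3333 [ 0.6051 -0.179   0.1343] [-0.44  0.44  1.58  0.3   0.91  0.62]
cam [ 0.626 -0.172  0.312]
23.3833 [ 0.6054 -0.1789  0.1343] [-0.44  0.44  1.58  0.29  0.91  0.62]
cam [1.581 0.287 1.322]
```

View pics/w17c.png

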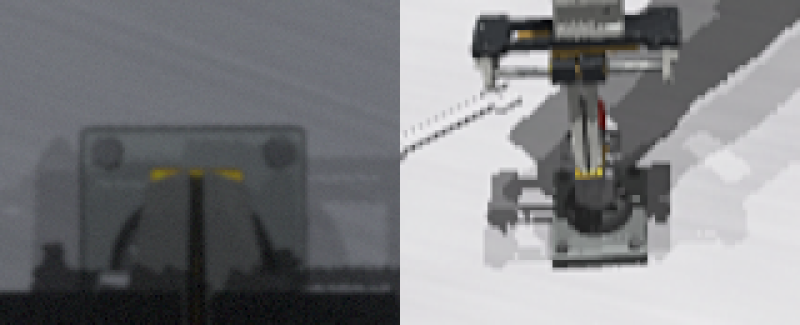

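Request:
arm_command --deltas '[{"translation":[0.05,0,-0.07],"turn":[0,-0.22,0]},{"translation":[0.11,0,-0.09],"turn":[0,-0.45,0]}]'

```text
time_s: 23.6
ee_pos: [0.6081, -0.1782, 0.1327]
eef_rot: [-3.141, 1.282, 0.353]
force: [-0.4, -0.1, 2.5]
grip_width: 0.0001
```

```bash
python3 ps.py;python3 rows.py .03 0 .068 .27 .25 .23 .21
```

```text
t 23.60 tip along 33.1 lat -2.1 z 114.5 (above axis 40.2) tiltdeg 16.5 press 2.5 F -0.4 0.1 2.5 mom [-0.03  0.4   0.08]
0.27 [ 0.05 -0.   -0.05] [-0.02 -0.21 -0.  ]
0.25 [ 0.11 -0.   -0.07] [-0.02 -0.44 -0.  ]
0.23 [ 0.16 -0.   -0.08] [-0.02 -0.67 -0.  ]
0.21 [ 0.22 -0.   -0.1 ] [-0.02 -0.9  -0.  ]
```

Request:
arm_command --deltas '[{"translation":[0.05,0,-0.05],"turn":[0,-0.21,0]},{"translation":[0.11,0,-0.07],"turn":[0,-0.44,0]}]'

```text
time_s: 23.77
ee_pos: [0.6107, -0.1772, 0.1306]
eef_rot: [3.141, 1.321, 0.352]
force: [-1.6, -0.7, 2.6]
grip_width: 0.0007
```

```bash
python3 ps.py;python3 rows.py .025 0 .069 .23 .21 .19 .17
```

```text
t 23.77 tip along 35.1 lat -2.1 z 112.2 (above axis 37.9) tiltdeg 14.3 press 2.9 F -1.8 -0.1 2.6 mom [-0.09  0.35  0.01]
0.23 [ 0.05 -0.   -0.05] [-0.01 -0.22 -0.01]
0.21 [ 0.1  -0.   -0.06] [-0.02 -0.45 -0.01]
0.19 [ 0.16 -0.   -0.08] [-0.02 -0.68 -0.01]
0.17 [ 0.22 -0.   -0.09] [-0.02 -0.91 -0.01]
```

Request:
arm_command --deltas '[{"translation":[0.05,0,-0.05],"turn":[0,-0.22,0]},{"translation":[0.1,0,-0.06],"turn":[0,-0.45,0]}]'

```text
time_s: 23.93
ee_pos: [0.6127, -0.1764, 0.1285]
eef_rot: [3.14, 1.361, 0.351]
force: [-0.0, 0.6, 2.2]
grip_width: 0.0003
```

```bash
python3 ps.py;python3 rows.py .02 0 .070 .19 .17 .15 .13
```

```text
t 23.93 tip along 36.6 lat -2.1 z 109.9 (above axis 35.6) tiltdeg 12.0 press 2.1 F 0.2 0.6 2.2 mom [ 0.05  0.24 -0.04]
0.19 [ 0.05 -0.   -0.06] [-0.01 -0.23 -0.01]
0.17 [ 0.11 -0.   -0.08] [-0.01 -0.46 -0.01]
0.15 [ 0.16 -0.   -0.09] [-0.01 -0.69 -0.01]
0.13 [ 0.22 -0.   -0.1 ] [-0.01 -0.92 -0.01]
```

Request:
arm_command --deltas '[{"translation":[0.05,0,-0.06],"turn":[0,-0.23,0]},{"translation":[0.11,0,-0.08],"turn":[0,-0.46,0]}]'

```text
time_s: 24.1
ee_pos: [0.615, -0.1756, 0.1262]
eef_rot: [3.14, 1.401, 0.351]
force: [-1.1, -0.6, 1.7]
grip_width: 0.0003
```

```bash
python3 ps.py;python3 rows.py .015 0 .070 .15 .13 .11 .09;python3 look.py wrist w18;python3 look.py scene s18;python3 -c "
import cv2,numpy as np
b=cv2.imread('pics/w18.png')[130:290,220:420];a=cv2.imread('pics/s18.png')[160:245,230:335];a=cv2.resize(a,(200,160),interpolation=3)
cv2.imwrite('pics/w18c.png',cv2.resize(np.hstack([b,a]),None,fx=2,fy=2,interpolation=3))"
```

```text
t 24.10 tip along 38.3 lat -2.1 z 107.4 (above axis 33.1) tiltdeg 9.7 press 1.8 F -1.2 -0.2 1.7 mom [-0.04  0.35  0.05]
0.15 [ 0.05 -0.   -0.02] [-0.01 -0.22 -0.  ]
0.13 [ 0.1  -0.   -0.04] [-0.01 -0.45 -0.  ]
0.11 [ 0.16 -0.   -0.05] [-0.01 -0.68 -0.  ]
0.09 [ 0.22 -0.   -0.06] [-0.01 -0.91 -0.  ]
24.1 [ 0.615  -0.1756  0.1262] [-0.38  0.52  1.46  0.13  1.04  0.78]
cam [ 0.662 -0.159  0.299]
24.15 [ 0.6152 -0.1754  0.1259] [-0.38  0.52  1.46  0.13  1.04  0.78]
cam [1.581 0.287 1.322]
```

View pics/w18c.png

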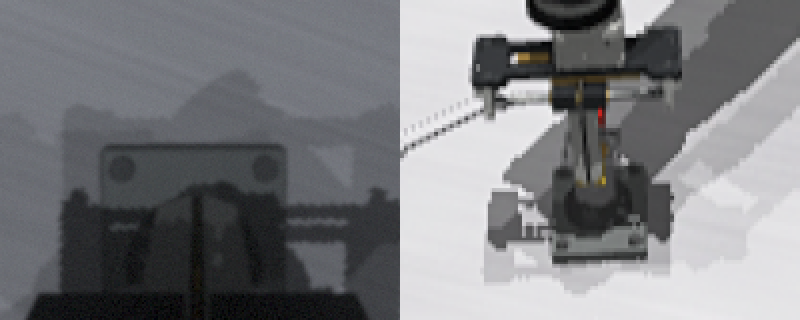

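Request:
arm_command --deltas '[{"translation":[0.05,0,-0.02],"turn":[0,-0.22,0]},{"translation":[0.1,0,-0.04],"turn":[0,-0.45,0]}]'

```text
time_s: 24.37
ee_pos: [0.6162, -0.1753, 0.1241]
eef_rot: [3.139, 1.44, 0.349]
force: [-0.0, 0.8, 2.3]
grip_width: 0.0003
```

```bash
python3 ps.py;python3 rows.py .01 0 .070 .11 .09 .07 .05
```

```text
t 24.37 tip along 38.8 lat -2.2 z 105.2 (above axis 30.9) tiltdeg 7.5 press 2.2 F 0.3 0.8 2.3 mom [0.13 0.07 0.05]
0.11 [ 0.06 -0.01 -0.02] [-0.02 -0.24 -0.01]
0.09 [ 0.12 -0.01 -0.04] [-0.02 -0.47 -0.01]
0.07 [ 0.18 -0.01 -0.05] [-0.02 -0.7  -0.01]
0.05 [ 0.23 -0.01 -0.06] [-0.02 -0.93 -0.01]
```

Request:
arm_command --deltas '[{"translation":[0.06,0,-0.02],"turn":[0,-0.24,0]},{"translation":[0.12,0,-0.04],"turn":[0,-0.47,0]}]'

```text
time_s: 24.53
ee_pos: [0.6174, -0.1747, 0.1209]
eef_rot: [3.139, 1.482, 0.35]
force: [-1.3, 0.4, 2.1]
grip_width: 0.0007
```

```bash
python3 ps.py;python3 rows.py .00 0 .070 .07 .05 .03 .01
```

```text
t 24.53 tip along 39.3 lat -2.1 z 102.0 (above axis 27.7) tiltdeg 5.1 press 2.2 F -1.1 0.8 2.1 mom [-0.12  0.37 -0.05]
0.07 [ 0.03 -0.   -0.03] [-0.02 -0.22 -0.  ]
0.05 [ 0.09 -0.   -0.04] [-0.02 -0.44 -0.  ]
0.03 [ 0.15 -0.   -0.06] [-0.02 -0.68 -0.  ]
0.01 [ 0.2  -0.   -0.07] [-0.02 -0.9  -0.  ]
```

Request:
arm_command --deltas '[{"translation":[0.05,0,-0.03],"turn":[0,-0.22,0]},{"translation":[0.1,0,-0.05],"turn":[0,-0.44,0]}]'

```text
time_s: 24.7
ee_pos: [0.6189, -0.1742, 0.1184]
eef_rot: [3.14, 1.52, 0.351]
force: [-0.9, -0.5, 0.3]
grip_width: 0.0005
```

```bash
python3 ps.py;python3 rows.py .00 0 .069 .04 .03 .01 -.01
```

```text
t 24.70 tip along 40.1 lat -2.1 z 99.4 (above axis 25.1) tiltdeg 2.9 press 0.3 F -1.0 -0.1 0.3 mom [-0.04  0.3   0.04]
0.04 [ 0.01 -0.    0.04] [-0.02 -0.12 -0.  ]
0.03 [ 0.04 -0.    0.04] [-0.02 -0.24 -0.  ]
0.01 [ 0.1  -0.    0.02] [-0.02 -0.46 -0.  ]
-0.01 [ 0.15 -0.    0.01] [-0.02 -0.69 -0.  ]
```

The press dropped from 2.2 to 0.3 N, which may be the snap. A bit further, then I'll lift and look.

Request:
arm_command --deltas '[{"translation":[0.04,0,0.03],"turn":[0,-0.24,0]},{"translation":[0.09,0,0.02],"turn":[0,-0.46,0]}]'

```text
time_s: 24.87
ee_pos: [0.6186, -0.1744, 0.1165]
eef_rot: [3.099, 1.56, 0.31]
force: [0.9, -0.2, 2.8]
grip_width: 0.0004
```

```bash
python3 ps.py;python3 look.py scene s19;python3 -c "
import cv2,numpy as np
a=cv2.imread('pics/s19.png')[160:245,230:335];a=cv2.resize(a,None,fx=7,fy=7,interpolation=3)
cv2.imwrite('pics/s19c.png',a)"
```

```text
t 24.87 tip along 39.1 lat -2.2 z 97.5 (above axis 23.2) tiltdeg 0.6 press 2.8 F 0.7 -0.5 2.8 mom [0.   0.04 0.01]
24.8667 [ 0.6186 -0.1744  0.1165] [-0.33  0.6   1.35  0.01  1.18  0.88]
cam [1.581 0.287 1.322]
```

View pics/s19c.png

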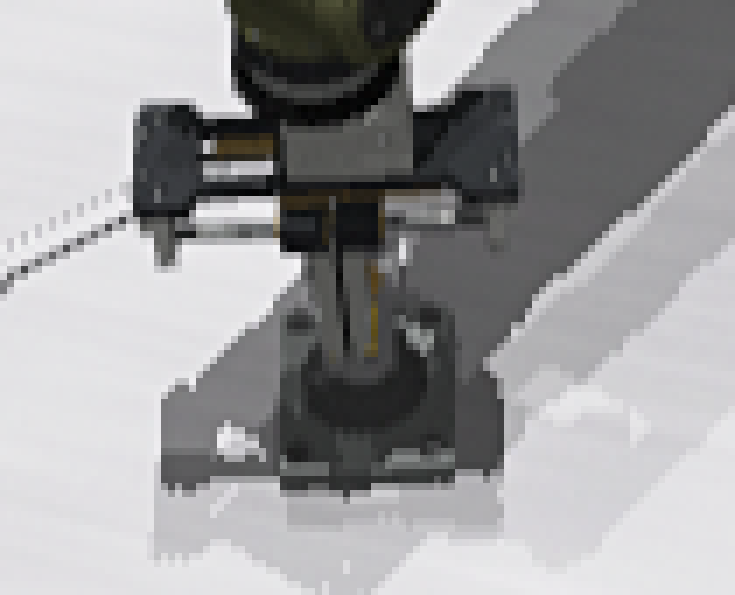

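Request:
arm_command --deltas '[{"translation":[-0.3,0,0],"turn":[0,0,0]},{"translation":[-0.8,0,0],"turn":[0,0,0]},{"translation":[-1.6,0,0],"turn":[0,0,0]},{"translation":[-2.6,0,0],"turn":[0,0,0]},{"translation":[-3.6,0,0],"turn":[0,0,0]},{"translation":[-4.6,0,0.5],"turn":[0,0,0]},{"translation":[-5.2,0,1.5],"turn":[0,0,0]},{"translation":[-5.2,0,2.5],"turn":[0,0,0]},{"translation":[-5.2,0,3.5],"turn":[0,0,0]},{"translation":[-5.2,0,3.5],"turn":[0,0,0]},{"translation":[-5.2,0,3.5],"turn":[0,0,0]}]'

```text
time_s: 25.83
ee_pos: [0.5342, -0.2056, 0.247]
eef_rot: [3.038, 1.556, 0.247]
force: [0.5, 0.7, 1.0]
grip_width: -0.0
```

```bash
python3 ps.py;python3 look.py wrist w20;python3 look.py scene s20;python3 -c "
import cv2,numpy as np
b=cv2.imread('pics/w20.png')[60:240,230:410];a=cv2.imread('pics/s20.png')[160:245,230:315];a=cv2.resize(a,(180,180),interpolation=3)
cv2.imwrite('pics/w20c.png',cv2.resize(np.hstack([b,a]),None,fx=2.2,fy=2.2,interpolation=3))"
```

```text
t 25.83 tip along -50.8 lat -2.3 z 228.0 (above axis 153.7) tiltdeg 0.8 press 1.0 F 0.7 0.5 1.0 mom [ 0.01  0.13 -0.01]
25.8333 [ 0.5342 -0.2056  0.247 ] [-0.44  0.33  1.43  0.01  1.37  0.78]
cam [ 0.605 -0.18   0.41 ]
25.8833 [ 0.5349 -0.2052  0.2466] [-0.43  0.33  1.43  0.01  1.37  0.78]
cam [1.581 0.287 1.322]
```

View pics/w20c.png

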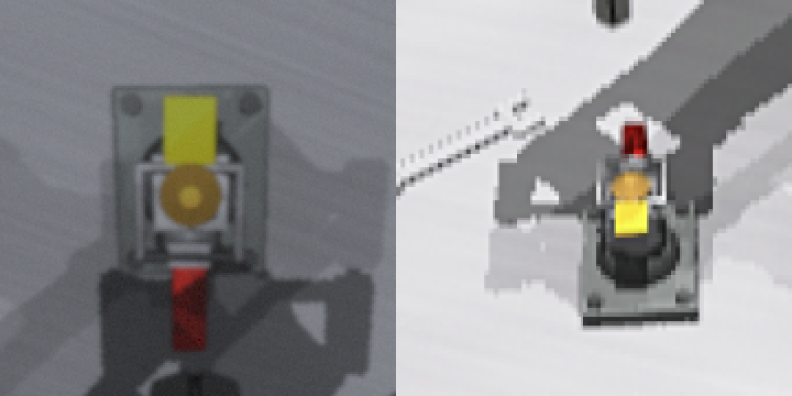

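The loop lies level round the cap, with the cap overlapping the bar and the tab pointing outwards, so it has snapped and holds. Last numeric check of the shoulder and loop angle.

```bash
python3 - <<'E'
from press import *
c=pickle.load(open('pics/w20.pkl','rb'))
im=cv2.imread('pics/w20.png').astype(float)
red=(im[:,:,2]>2*im[:,:,1]+15); r=np.argwhere(red[150:240,290:340]); print('red rows',r[:,0].min()+150,r[:,0].max()+150,'cols',r[:,1].min()+290,r[:,1].max()+290)
yel=(im[:,:,1]>2.2*im[:,:,0]+20)&(im[:,:,2]>110); 
ys=np.argwhere(yel[90:140,290:345]); print('tab rows',ys[:,0].min()+90,ys[:,0].max()+90,'cols',ys[:,1].min()+290,ys[:,1].max()+290)
S=PED-.018*d+AX*up
print('handle rear',proj(c,S-.064*d+.012*up),'plate far',proj(c,PED+.055*d+.018*up),'near',proj(c,PED-.055*d+.018*up),'cap',proj(c,PED+(AX+.035)*up))
for th in (.3,.5,.62,.7,.78):
    e=.75-th;u=np.cos(e)*d+np.sin(e)*up
    print(th,'tab outer',proj(c,H+.075*u).round(1),'outer w/ +3mm',proj(c,H+.078*u).round(1))
E
```

```text
red rows 183 218 cols 308 322
tab rows 105 134 cols 305 327
handle rear [315.76694957 217.82798245] plate far [315.5995493   96.71916241] near [315.98323534 182.90002135] cap [315.25479555 147.1037316 ]
0.3 tab outer [314.9 107. ] outer w/ +3mm [314.9 103.8]
0.5 tab outer [315.  102.1] outer w/ +3mm [315.   98.8]
0.62 tab outer [315.1 100.9] outer w/ +3mm [315.1  97.7]
0.7 tab outer [315.1 100.7] outer w/ +3mm [315.1  97.6]
0.78 tab outer [315.2 101.1] outer w/ +3mm [315.2  98. ]
```

```bash
python3 -c "
from station import ctrl
print(ctrl.hand_in())"
```

```text
the job is handed in; nothing more can be done
None
```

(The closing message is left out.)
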